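# Lay out a stripped oil pump for inspection

## Task

Set out the stripped oil pump for the instructor: lay the toothed rotor flat on the bench midway between the two V-blocks and in line with them, lay the bearing ring flat on top of it, concentric, and stand the hex plug upright on its flange on the bench, off the left-hand end of the pump housing (left as seen from the robot), in line with the housing's length and about 30 mm clear of its end. Press the cover plate down onto the housing's two dowels until it sits fully home. Leave the wrench, the socket and the multimeter where they lie.

Things in the scene. Friction and masses are not known exactly. Their poses are not given: they have to be found in the camera images.
- rotor_mid (a point): Toothed pump rotor: a steel spur-gear disc lying flat, 54 mm over the teeth, 26 mm high, flat top and underside, about 0.3 kg. Loose. The point is its centre, 13 mm above its underside; z is its axis (up).
- bearing_mid (a point): Bearing ring: plain smooth steel ring lying flat, 42 mm outside, 18 mm bore, 16 mm high, about 0.09 kg. Loose. The point is its centre, 8 mm above its underside; z is its axis (up).
- plug_mid (a point): Hex plug: steel plug standing upright on a round flange 36 mm across and 9 mm thick, with a hexagonal body 25 mm across above it; 42 mm high in all, about 0.12 kg. Loose. The point is on its axis, 21 mm above its underside; z is its axis (up). Grasp the hexagonal body.
- cover_mid (a point): Pump cover: flat aluminium plate 96 mm long (own y) by 56 mm (own x), 10 mm thick, with two 14 mm through-holes 36 mm either side of the middle along its length. A round boss, 34 mm diameter, rises 22 mm above the middle (32 mm in all): grasp it there, best with the fingers closing across the short side. Loose, 0.18 kg. Point: on the boss axis, 16 mm above the underside. Fits either way round.
- housing: Pump housing, aluminium, fixed. Foot 116 mm long (own y, to its left end as seen from the robot) x 70 mm (own x), 8 mm high; body 100 x 60 mm, flat top 36 mm above the bench, where the cover's underside seats. Two dowels on top, 36 mm either side of the middle along its length: 10 mm diameter for 6 mm, tapering to 4 mm, 16 mm tall. Origin: centre of its underside on the bench.
- vblock_a: V-block at the right-hand end of the pair (as seen from the robot): steel block 44 x 44 mm, 40 mm high, with a V groove along its own y. Fixed. Origin: centre of its underside on the bench. Its own y axis points at the other V-block, whose centre is 180 mm away.
- vblock_b: The other V-block of the pair (left-hand one as seen from the robot), same shape and turned alike. Fixed. Origin: centre of its underside.
- wrench: Bystander, not to be moved: a loose steel wrench 150 mm long lying flat, along its own x. Origin: at its middle on the bench.
- socket: Bystander, not to be moved: a loose dark steel socket, a plain hollow cylinder 32 mm in diameter and 38 mm high, standing upright. Origin: centre of its underside.
- meter: Bystander, not to be moved: a loose blue multimeter 130 mm (own x) by 68 mm (own y), 30 mm thick, lying flat. Origin: centre of its underside.
Mind the look-alikes: they are no part of the job. Leave any red look-alike of the housing alone.

How it is judged:
By the outcome, as a careful person would: the job done as asked, in the order asked, and still so for the second after the job is handed in, with the robot touching nothing.
It also fails if it takes over 112 s, if anything falls off the work surface, if the arm or the gripper's body presses on something with over 40 N, if the wrist force passes 120 N, or if a joint passes its speed limit or range.

## Robot

A 6-joint arm with a two-finger parallel gripper is mounted at the origin on the work surface. World frame = base frame: x ahead of the robot, y to its left, z up, the work surface at z = 0. Lengths are in mm, angles in rad, forces in N, time in s.
With the tool pointing down it reaches from about 350 to 850 mm from the base axis. Payload 8.1 kg.
Tool frame: the origin (TCP) lies on the mounting face of the last link; the fingertips stand 173 mm ahead of it and the grasp point (between the pads) lies 155 mm ahead of it; y points along the fingers, x is the direction in which the jaws open and shut, and the axes are right-handed (so a half turn about y gives the same grasp; the last joint's range is limited). The gripper opens to 85 mm and grips with 20 to 120 N. Pads are 22 mm wide; open, the fingers measure 114 mm over their backs; the gripper's body (76 mm by 85 mm) begins 54 mm behind the grasp point. The pads swing forward as they close: fully open they stand 13 mm farther back than shut.
Start: joints at [-1.264, 0.13, 1.488, -0, 1.523, -0.085], TCP at [229.132, -554.532, 404.692] pointing down, gripper open.
Joint ranges: [-2.96, 2.96], [-0.89, 2.26], [0.02, 2.5], [-1.34, 4.48], [0, 2.73], [-2.66, 2.66]. Speed limits (rad/s): [2.39, 2.39, 2.79, 3.14, 3.14, 3.14].

## Interface

Orientations are given as a 3x3 rotation matrix whose columns are the frame's x, y, z axes.
In Python, from rig import bot gives the robot as it stands. The module is installed in compiled form; this text tells all that it offers.
- The arm moves only by the tool play_rows, never from a script. Its argument "deltas" is a list of rows, each a list of 5 numbers: the shift along the world's x, y, z in mm, then the turn about the world's z in rad, then the opening, from -1 (shut) to 1 (fully open). In form: [[dx, dy, dz, spin, claw], ...]. A call has exactly 8 rows; each row shifts and turns the pose as measured when the row begins; what a row does not reach is not made up. A row lasts 1/10 s, in which the tool goes at most 50 mm and 8.59 degrees, less where a joint would pass 70% of its speed; a pose out of reach is approached as far as the arm can. A call is refused whole if a number of a shift passes 50 or a number of a turn 0.15, either way. A call with a gripper value outside its range is refused whole. The fingers move at their own pace and stop on an object; "grip_force" is the grip in N (left out, the last holds). Time passes only in rows, so rows that do not move let the fingers close, or fill a call up. It gives the time, the measured TCP pose, the force and the opening at its end, in the units of the state.
- bot.observe(): the state, without advancing time (a new reading comes with each control period).
- bot.camera(name): name is "side" or "top"; returns a dict with "pixels" (420x560x3 uint8, red, green, blue), "mtx" (3x3 intrinsics, pixels), "k1" (the pictures are not rectified: a ray, as slopes to the right and down, at radius r is drawn at 1 + k1 r^2 times it, then the intrinsics apply), "R" (3x3) and "t" (3): a world point X has camera coordinates R X + t. Camera axes: x right, y down, z forward; pixel columns grow to the right and rows downward; lengths in mm; the calibration is good to about 2 mm. A picture is of the moment at which its call begins. There is no depth.
- bot.close_job(): hands the job in, once; it reports no verdict.
Trained networks look in a picture, given as the dict that the camera call returned (one of the last four; its "shot" number tells which), for a name from the list of things; names that differ only in an ending like _2 or _b are one class to them, and where a whole thing is asked for, a point or a joint stands for the part that bears it (a point fixed in the world has none). Each returns a list of dicts, best first, with "confidence" (0 to 1); they miss things now and then, are a little off and sometimes report something else, mostly with a low value. They report only what shows in the picture. A call takes as long as a camera call. They do not tell look-alikes from the thing itself.
- bot.masks_of(target, picture): "mask" (420x560 bool, what is visible of it).
- bot.landmark_of(target, picture): "location" ([x, y, z] in mm, in world coordinates, good to about 4 mm: a listed point, or the origin of a listed thing).
The state is a dict: "clock": time; "q": joint angles; "joint_vel": joint speeds; "joint_torque": joint torques, N m; "eef_pos": TCP position; "eef_rot": TCP orientation; "wrist_force": force on the tool from outside, world axes, zero at the start; "wrist_torque": the same for the moment, N m; "finger_gap": finger opening in mm.
Only numpy, scipy, OpenCV 4.12 (cv2) and the standard library are available. Lean on these libraries where they do the work, as an engineer would, in place of code of your own. Each camera call takes 0.05 s, during which the arm holds its last target.

## Working session

There is one attempt and no reset: what is moved stays moved. The work goes in short steps, Python scripts to look and compute and a tool call to move; the robot and the scene stay as the last step left them, time stands still between calls to the robot, and variables do not carry over. Pictures are saved under pics/ and viewed, and the job is handed in when it is done.

Besides the shell and the picture viewer there is one more tool, called after "Emit:" as name(argument=value, ...), one argument or row to a line, values as JSON. play_rows: Moves the arm, as the interface text tells. Its arguments: {"type":"object","properties":{"deltas":{"type":"array","items":{"type":"array","items":{"type":"number"}}},"grip_force":{"type":"number"}},"required":["deltas"]}

```bash
mkdir -p pics
cat > h.py <<'E'
from rig import bot
import numpy as np, cv2
def save(p,n):
    cv2.imwrite('pics/'+n,cv2.cvtColor(p['pixels'],cv2.COLOR_RGB2BGR))
def ray(p,u,v):
    K=p['mtx'];d=np.array([(u-K[0,2])/K[0,0],(v-K[1,2])/K[1,1]])
    s=d.copy()
    for _ in range(30): s=d/(1+p['k1']*(s@s))
    R=np.array(p['R']);t=np.array(p['t'])
    return -R.T@t, R.T@np.array([s[0],s[1],1.])
def atz(p,u,v,z):
    c,d=ray(p,u,v); return c+d*(z-c[2])/d[2]
def proj(p,X):
    c=np.array(p['R'])@np.array(X,float)+np.array(p['t']); s=c[:2]/c[2]; s=s*(1+p['k1']*(s@s)); K=p['mtx']
    return np.array([K[0,0]*s[0]+K[0,2],K[1,1]*s[1]+K[1,2]])
def st():
    s=bot.observe(); print(s['clock'],np.round(s['eef_pos'],1),np.round(s['eef_rot'],3).tolist(),np.round(s['wrist_force'],1),s['finger_gap'],np.round(s['q'],2))
E
python3 - <<'E'
from h import *
st()
for n in ['top','side']:
    p=bot.camera(n); save(p,n+'0.png'); print(n,np.round(-np.array(p['R']).T@p['t']))
    for t in ['rotor_mid','bearing_mid','plug_mid','cover_mid','housing','vblock_a','wrench','socket','meter']:
        for r in bot.landmark_of(t,p)[:4]:
            print(t,round(r['confidence'],2),np.round(r['location'],1),np.round(proj(p,r['location'])))
E
```

```text
0.0 [ 229.1 -554.3  403.6] [[0.382, -0.001, 0.924], [-0.924, 0.002, 0.382], [-0.002, -1.0, 0.0]] [ 1.2 -0.3  0.1] 85.43661813480622 [-1.26  0.13  1.49  0.    1.52 -0.09]
top [ 187.   57. 1310.]
rotor_mid 0.86 [437.5  -1.9  14.1] [311. 212.]
bearing_mid 0.45 [ 443.9 -135.3    6. ] [365. 210.]
bearing_mid 0.15 [448.8 153.4  19.2] [248. 208.]
plug_mid 0.49 [ 455.7 -301.3   24.5] [434. 203.]
plug_mid 0.35 [ 6.038e+02 -1.538e+02 -2.000e-01] [369. 149.]
cover_mid 0.59 [449.3 150.9  17.6] [249. 208.]
housing 0.75 [6.155e+02 9.110e+01 1.000e-01] [273. 145.]
housing 0.75 [304.3 169.8   5.7] [241. 268.]
housing 0.65 [232.2 339.5   2.1] [171. 298.]
housing 0.59 [649.6 311.8  -4.3] [187. 134.]
vblock_a 0.73 [ 601.8 -153.9   -1.6] [369. 149.]
vblock_a 0.57 [ 595.5 -335.    -5.5] [440. 152.]
wrench 0.86 [ 4.428e+02  2.868e+02 -4.000e-01] [195. 212.]
wrench 0.61 [482.2 432.5   3.3] [137. 197.]
socket 0.5 [617.6 -57.6  -1.7] [331. 144.]
meter 0.96 [4.816e+02 4.315e+02 1.000e-01] [138. 198.]
side [ 379. -846.  570.]
rotor_mid 0.97 [439.7  -7.1  11. ] [281. 231.]
plug_mid 0.98 [ 453.9 -303.5   19.6] [302. 317.]
plug_mid 0.62 [613.2  92.8  -2.9] [343. 211.]
cover_mid 0.84 [453.1 152.6  18. ] [282. 196.]
housing 0.76 [234.2 335.6  -2.2] [207. 177.]
housing 0.64 [300.4 168.5  -0.4] [226. 202.]
housing 0.61 [ 439.3 -135.1    3.2] [286. 267.]
housing 0.59 [654.6 307.4   1.7] [342. 174.]
vblock_a 0.82 [ 598.8 -333.7   -3.2] [383. 333.]
vblock_a 0.76 [ 5.980e+02 -1.555e+02  4.000e-01] [360. 269.]
vblock_a 0.46 [620.  -60.2   2.8] [359. 242.]
wrench 0.61 [445.5 293.3   1.1] [275. 179.]
socket 0.5 [621.7 -59.5   1.2] [360. 243.]
meter 0.75 [483.2 431.   -0. ] [284. 161.]
meter 0.36 [622.3 -61.2   1.9] [360. 243.]
```

View pictures.

View pics/top0.png

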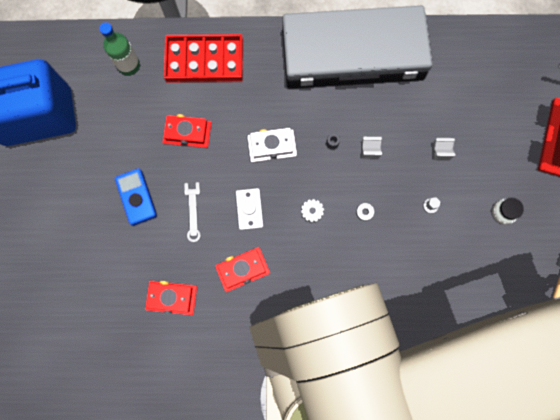

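View pics/side0.png

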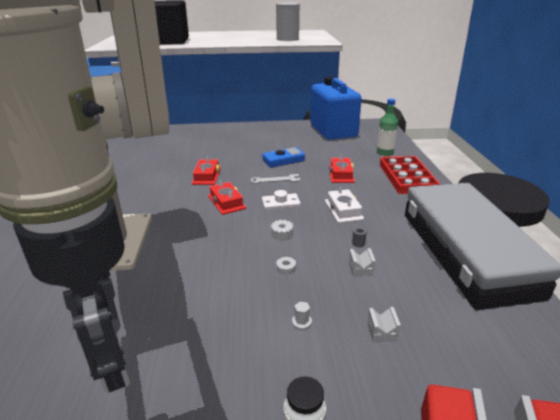

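Run:
```python
from h import *
p=bot.camera('top'); q=bot.camera('side')
import pickle; pickle.dump((p,q),open('p0.pkl','wb'))
def crop(p,u0,v0,w,h,k): return cv2.resize(cv2.cvtColor(p['pixels'][v0:v0+h,u0:u0+w],cv2.COLOR_RGB2BGR),None,fx=k,fy=k,interpolation=cv2.INTER_CUBIC)
cv2.imwrite('pics/c1.png',np.vstack([np.hstack([crop(p,240,120,66,50,6),crop(p,350,120,66,50,6)]),np.hstack([crop(q,320,180,66,50,6),crop(q,255,180,66,50,6)])]))
for t in ['rotor_mid','bearing_mid','plug_mid','cover_mid','housing','vblock_a']:
  for n,z in (('top',p),('side',q)):
    for r in bot.masks_of(t,z)[:5]:
        ys,xs=np.nonzero(r['mask']); print(t,n,round(r['confidence'],2),len(xs),xs.mean().round(1),ys.mean().round(1),xs.min(),xs.max(),ys.min(),ys.max())
```

```text
rotor_mid top 0.83 410 311.7 210.5 301 323 199 221
rotor_mid side 0.77 433 282.3 230.1 271 294 220 240
bearing_mid top 0.7 490 192.4 210.2 184 199 182 241
bearing_mid top 0.59 252 364.5 211.4 356 373 203 220
bearing_mid side 0.62 269 285.8 265.2 277 295 257 273
plug_mid top 0.48 166 431.3 204.7 424 438 198 212
plug_mid side 0.68 431 301.8 316.5 293 311 302 330
cover_mid top 0.93 863 248.8 208.3 236 261 189 228
cover_mid side 0.63 523 280.5 200.3 263 299 190 209
housing top 0.89 1463 241.4 268.7 216 267 246 291
housing top 0.68 1235 186.1 131.2 163 209 115 147
housing top 0.67 1427 170.7 297.1 146 196 281 314
housing top 0.56 1335 271.5 144.1 248 296 128 161
housing top 0.51 409 311.7 209.7 301 322 198 221
housing side 0.92 895 343.6 205.5 326 361 187 222
housing side 0.91 549 341.2 170.2 330 353 156 182
housing side 0.77 689 205.9 171.9 192 220 157 185
housing side 0.59 828 226.4 197.6 209 246 182 213
vblock_a top 0.73 395 371.0 148.0 361 381 138 158
vblock_a top 0.71 413 442.7 149.6 433 453 139 160
vblock_a side 0.86 591 361.1 262.8 349 374 248 275
vblock_a side 0.84 929 383.4 325.2 367 400 308 341
vblock_a side 0.19 238 276.6 178.7 252 298 174 182
```

View pics/c1.png

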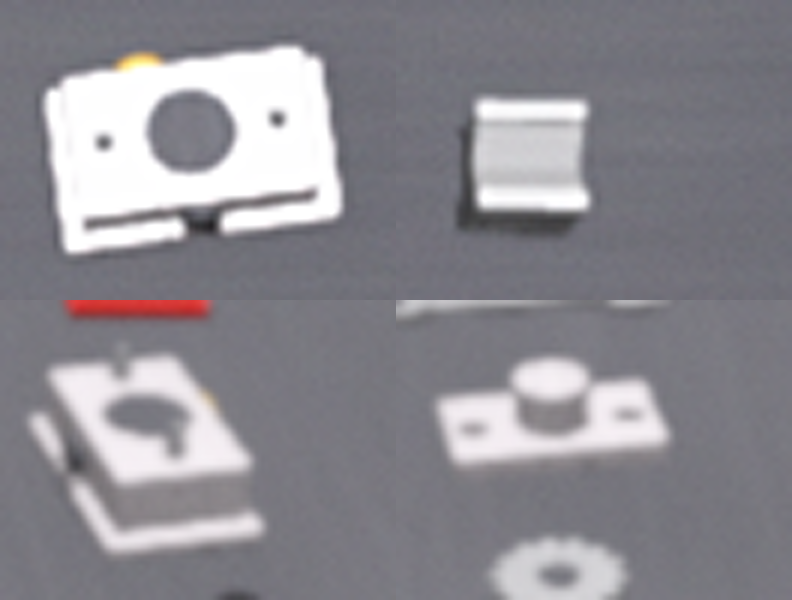

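```bash
cat > fit.py <<'E'
from h import *
from scipy.optimize import minimize
def cyl(r,z0,z1,n=40,c=(0,0)):
    a=np.linspace(0,2*np.pi,n,endpoint=False); return np.array([[c[0]+r*np.cos(t),c[1]+r*np.sin(t),z] for z in (z0,z1) for t in a])
def box(lx,ly,z0,z1): return np.array([[sx*lx/2,sy*ly/2,z] for z in (z0,z1) for sx in(-1,1) for sy in (-1,1)])
M={'rotor':([cyl(26.,0,26)],0),'bearing':([cyl(21,0,16)],0),'plug':([cyl(18,0,9),cyl(13.5,9,42)],0),
'cover':([box(56,96,0,10),cyl(17,10,32)],1),'housing':([box(70,116,0,8),box(60,100,8,36)],1),'vb':([box(44,44,0,40)],1),'socket':([cyl(16,0,38)],0)}
S=8
def render(p,prims,x,u0,v0,w,h,z=0):
    im=np.zeros((h*S,w*S),np.uint8);c,s=np.cos(x[2]),np.sin(x[2])
    for P in prims:
        W=np.c_[P[:,0]*c-P[:,1]*s+x[0],P[:,0]*s+P[:,1]*c+x[1],P[:,2]+z]
        uv=np.array([proj(p,a) for a in W]); uv=(uv-[u0,v0]+0.5)*S
        cv2.fillConvexPoly(im,np.round(cv2.convexHull(uv.astype(np.float32))*16).astype(np.int32),255,shift=4)
    return cv2.resize(im,(w,h),interpolation=cv2.INTER_AREA)/255.
def fit(p,name,x0,z=0,thr=None,half=36,excl=None):
    prims,yaw=M[name]; u,v=proj(p,[x0[0],x0[1],z+15]); u0,v0=int(u)-half,int(v)-half; w=2*half
    g=p['pixels'][v0:v0+w,u0:u0+w].astype(float); gray=g.mean(2); 
    bg=np.median(gray); fg=np.percentile(gray,97); al=np.clip((gray-bg)/(fg-bg)*1.0,0,1); 
    sat=g.max(2)-g.min(2); al[sat>60]=0
    al=(al>0.35).astype(np.uint8)
    n,l,s,ce=cv2.connectedComponentsWithStats(al); d=np.hypot(ce[1:,0]-half,ce[1:,1]-half)-0.02*s[1:,4]; k=1+np.argmin(d)
    al=(l==k).astype(np.uint8)
    ct,_=cv2.findContours(al,cv2.RETR_EXTERNAL,cv2.CHAIN_APPROX_NONE); al=cv2.drawContours(np.zeros_like(al),ct,-1,1,-1)
    al=cv2.morphologyEx(cv2.copyMakeBorder(al,9,9,9,9,cv2.BORDER_CONSTANT),cv2.MORPH_CLOSE,np.ones((5,5)))[9:-9,9:-9].astype(float)
    def f(x):
        xx=[x[0],x[1],x[2] if yaw else 0]; m=render(p,prims,xx,u0,v0,w,w,z); return ((m-al)**2).sum()
    best=None
    for a in ([x0[2]+d for d in (-.3,0,.3)] if yaw else [0]):
        s0=np.array([[x0[0],x0[1],a],[x0[0]+8,x0[1],a],[x0[0],x0[1]+8,a],[x0[0],x0[1],a+.15]])
        r=minimize(f,s0[0],method='Nelder-Mead',options=dict(initial_simplex=s0,xatol=.02,fatol=.05,maxiter=300))
        if best is None or r.fun<best.fun: best=r
    return best.x,best.fun,al.sum()
E
cat > a.py <<'E'
from fit import *
import pickle
p,q=pickle.load(open('p0.pkl','rb'))
for n,x0,k in [('rotor',(438,-4,0),0),('bearing',(442,-135,0),0),('plug',(455,-302,0),0),('cover',(451,152,1.57*0),0),('housing',(615,91,.15),0),('vb',(600,-154,0),0),('vb',(597,-334,0),0)]:
    if n=='cover': x0=(451,152,1.57)
    for c,nm in ((p,'top'),(q,'side')):
        x,f,s=fit(c,n,x0); print(n,nm,np.round(x,2),round(f,1),s)
E
python3 a.py; python3 -c "
from h import *
import pickle
p,q=pickle.load(open('p0.pkl','rb'))
for (u,v) in ((257.3-.5,143.7-.5),(286.3-.5,139.7-.5)): print(atz(p,u,v,44))
for (u,v) in ((320+120/6-.5,180+(350-300)/6-.5),(320+177/6-.5,180+(433-300)/6-.5)): print('tip side',atz(q,u,v,52))
"
```

```text
rotor top [ 4.4353e+02 -5.1800e+00  6.0000e-02] 21.5 404.0
rotor side [443.61  30.43  -0.69] 155.3 210.0
bearing top [ 4.4059e+02 -1.3560e+02  4.0000e-02] 7.8 244.0
bearing side [ 4.4002e+02 -1.1963e+02 -1.3000e-01] 82.1 206.0
plug top [ 454.45 -298.93    0.  ] 12.7 223.0
plug side [ 4.5367e+02 -2.9522e+02  1.0000e-02] 339.1 113.0
cover top [450.72 151.41   1.67] 61.0 974.0
cover side [449.64 158.77   1.7 ] 37.5 486.0
housing top [6.1432e+02 9.4430e+01 1.2000e-01] 59.8 1343.0
housing side [ 6.2660e+02  1.5024e+02 -3.0000e-02] 315.3 491.0
vb top [ 6.0393e+02 -1.5663e+02 -1.0000e-02] 68.5 348.0
vb side [ 6.0747e+02 -1.2762e+02 -2.4000e-01] 282.2 316.0
vb top [ 5.9693e+02 -3.3674e+02 -5.0000e-02] 121.0 333.0
vb side [ 6.0168e+02 -3.1361e+02 -2.7000e-01] 400.1 515.0
[606.36041258 129.78062002  44.        ]
[615.84879906  58.2836609   44.        ]
tip side [606.1213287  123.44580444  52.        ]
tip side [615.1011248   47.62102353  52.        ]
```

```bash
cat > ov.py <<'E'
from fit import *
def circ(r,z,c=(0,0)):
    return [(np.array([[c[0]+r*np.cos(t),c[1]+r*np.sin(t),z] for t in np.linspace(0,2*np.pi,41)]))]
def rect(lx,ly,z): return [np.array([[sx*lx/2,sy*ly/2,z] for sx,sy in ((-1,-1),(1,-1),(1,1),(-1,1),(-1,-1))])]
def Z(a,b,c): return [np.array([[c[0],c[1],a],[c[0],c[1],b]],float)]
W={'rotor':circ(27,26)+circ(27,0),'bearing':circ(21,16)+circ(9,16),'plug':circ(18,9)+circ(18,0)+circ(13.5,42),'cover':rect(56,96,10)+rect(56,96,0)+circ(17,32)+circ(7,10,(0,36))+circ(7,10,(0,-36)),
'housing':rect(70,116,8)+rect(60,100,36)+rect(70,116,0)+sum([Z(36,52,(0,s*36)) for s in(-1,1)],[]),'vb':rect(44,44,40)+rect(44,44,0)}
def overlay(p,items,u0,v0,w,h,k,name):
    im=cv2.resize(cv2.cvtColor(p['pixels'][v0:v0+h,u0:u0+w],cv2.COLOR_RGB2BGR),None,fx=k,fy=k,interpolation=cv2.INTER_CUBIC)
    for n,x,z in items:
        c,s=np.cos(x[2]),np.sin(x[2])
        for P in W[n]:
            uv=np.array([proj(p,[a[0]*c-a[1]*s+x[0],a[0]*s+a[1]*c+x[1],a[2]+z]) for a in P]); uv=(uv-[u0,v0]+.5)*k
            cv2.polylines(im,[np.round(uv*8).astype(np.int32)],False,(0,0,255) if n!='x' else 0,1,shift=3,lineType=cv2.LINE_AA)
    if name: cv2.imwrite('pics/'+name,im)
    return im
E
cat > b.py <<'E'
from ov import *
import pickle
p,q=pickle.load(open('p0.pkl','rb'))
I=[('rotor',(443.5,-5.2,0),0),('bearing',(440.6,-135.6,0),0),('plug',(454.4,-298.9,0),0),('cover',(450.7,151.4,1.67),0),('housing',(614.3,94.4,.12),0),('vb',(602,-156,0),0),('vb',(597,-336,0),0)]
a=[]
for c in (p,q):
    r=[]
    for n in I:
        u,v=proj(c,[n[1][0],n[1][1],15]); r.append(overlay(c,I,int(u)-28,int(v)-25,56,50,7,None))
    a.append(r)
cv2.imwrite('pics/o1.png',np.vstack([np.hstack([r[4],r[3]]) for r in a])[:,:800])
cv2.imwrite('pics/o2.png',np.vstack([np.hstack([cv2.resize(x,None,fx=.65,fy=.65) for x in (r[0],r[1],r[2])]) for r in a])[:,:800])
cv2.imwrite('pics/o3.png',np.vstack([np.hstack([r[5],r[6]]) for r in a])[:,:800])
E
python3 b.py
```

```text
(no output)
```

View pics/o1.png

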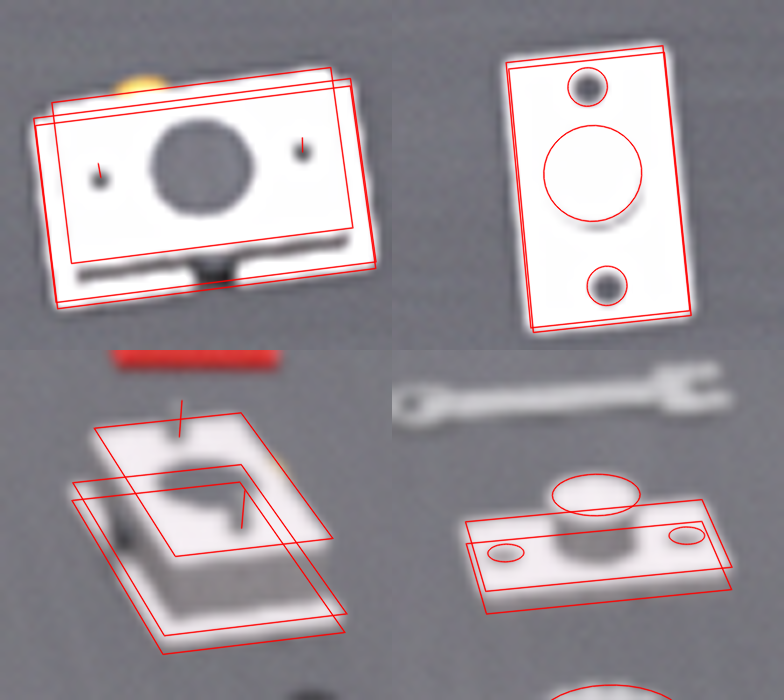

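View pics/o2.png

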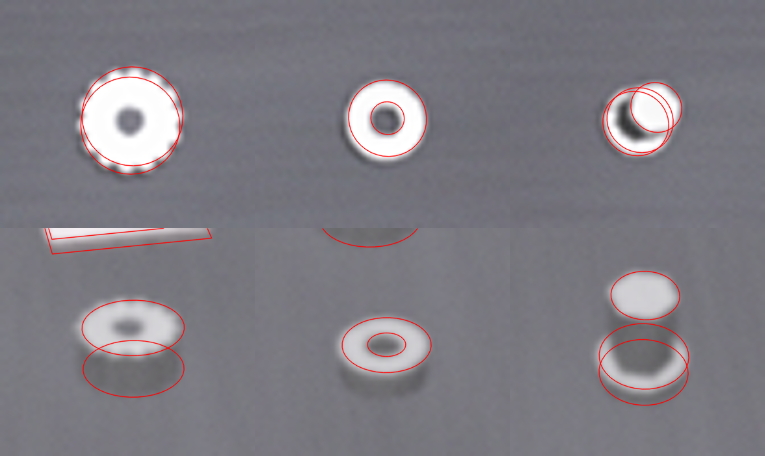

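View pics/o3.png

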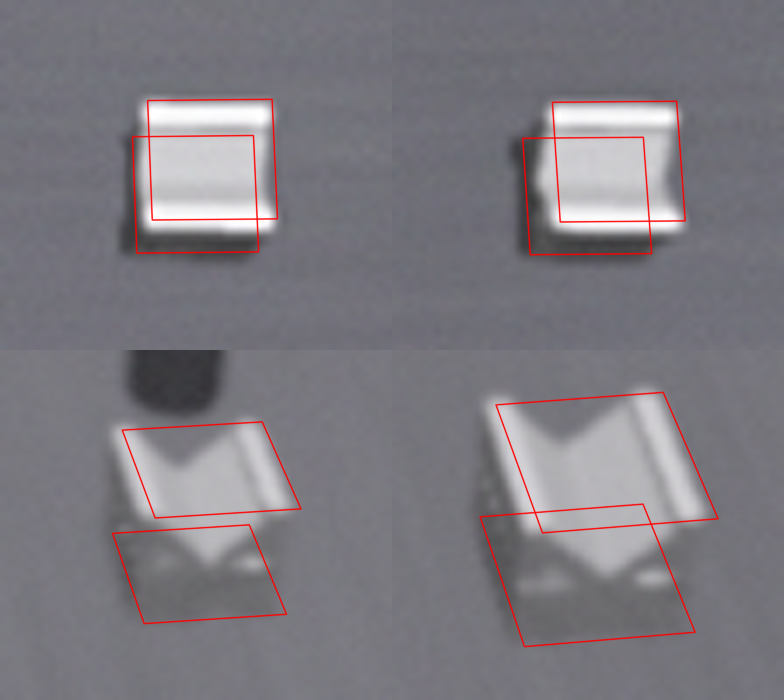

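Emit:
play_rows(
  deltas=[
    [20,50,-10,0.147,1],
    [20,50,-10,0.147,1],
    [20,50,-10,0.147,1],
    [20,50,-10,0.147,1],
    [20,50,-10,0.147,1],
    [20,50,-10,0.147,1],
    [20,50,-10,0.147,1],
    [20,50,-10,0.147,1],
  ],
  grip_force=40,
)

```text
clock: 2.5
eef_pos: [373.2, -186.9, 330.7]
eef_rot: [[1.0, 0.005, -0.018], [0.018, -0.003, 1.0], [0.005, -1.0, -0.003]]
wrist_force: [0.9, 0.8, -0.1]
finger_gap: 85.6
```

```bash
python3 -c "
from h import *
import pickle
p,q=pickle.load(open('p0.pkl','rb'))
print(atz(p,311.6,210.5,26))
st()"
```

```text
[439.67490353  -2.84263041  26.        ]
2.5 [ 373.2 -186.9  330.7] [[1.0, 0.005, -0.018], [0.018, -0.003, 1.0], [0.005, -1.0, -0.003]] [ 0.9  0.8 -0.1] 85.63199918360705 [-0.59 -0.35  2.07  0.    1.42 -0.61]
```

Emit:
play_rows(
  deltas=[
    [12,40,-20,-0.005,1],
    [12,40,-20,0,1],
    [12,40,-20,0,1],
    [12,40,-20,-0.005,1],
    [12,22,-15,0,1],
    [10,6,-10,0,1],
    [4,2,0,0,1],
    [0,0,0,0,1],
  ],
)

```text
clock: 3.3
eef_pos: [449.0, 17.1, 223.8]
eef_rot: [[1.0, 0.012, -0.022], [0.022, -0.004, 1.0], [0.012, -1.0, -0.005]]
wrist_force: [-0.3, -1.0, 0.6]
finger_gap: 85.5
```

Emit:
play_rows(
  deltas=[
    [-6,-20,0,-0.02,1],
    [0,0,0,0,1],
    [0,-2,0,0,1],
    [0,0,0,0,1],
    [0,0,0,0,1],
    [0,0,0,0,1],
    [0,0,0,0,1],
    [0,0,0,0,1],
  ],
)

```text
clock: 4.1
eef_pos: [443.6, -7.3, 227.3]
eef_rot: [[1.0, 0.016, 0.001], [-0.001, -0.005, 1.0], [0.016, -1.0, -0.005]]
wrist_force: [-0.2, 0.5, -0.4]
finger_gap: 84.9
```

```bash
python3 -c "
from h import *
p=bot.camera('top');save(p,'t1.png');q=bot.camera('side');save(q,'s1.png');st()
a=cv2.imread('pics/s1.png');b=cv2.imread('pics/t1.png')
cv2.imwrite('pics/z1.png',np.hstack([cv2.resize(a[100:300,200:380],None,fx=2.2,fy=2.2),cv2.resize(b[110:310,200:380],None,fx=2.2,fy=2.2)]))"
```

```text
4.2 [443.6  -7.3 227.3] [[1.0, 0.016, 0.001], [-0.001, -0.005, 1.0], [0.016, -1.0, -0.005]] [-0.5 -0.7  0.1] 85.34216968085612 [-0.13 -0.14  2.1  -0.    1.17 -0.13]
```

View pics/z1.png

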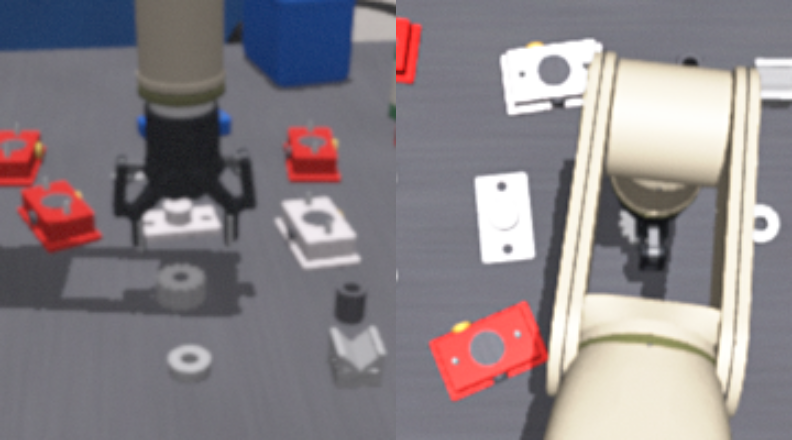

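Emit:
play_rows(
  deltas=[
    [-3,3.5,-15,0,1],
    [0,0,-15,0,1],
    [0,0,-12,0,1],
    [0,0,-6,0,1],
    [0,0,-3,0,1],
    [0,0,0,0,1],
    [0,0,0,0,1],
    [0,0,0,0,1],
  ],
)

```text
clock: 5.0
eef_pos: [441.4, -3.5, 175.5]
eef_rot: [[1.0, 0.018, 0.001], [-0.001, -0.005, 1.0], [0.018, -1.0, -0.005]]
wrist_force: [-0.2, 0.5, 0.3]
finger_gap: 85.3
```

Emit:
play_rows(
  deltas=[
    [0,0,0,0,0.2],
    [0,0,0,0,-1],
    [0,0,0,0,-1],
    [0,0,0,0,-1],
    [0,0,0,0,-1],
    [0,0,0,0,-1],
    [0,0,0,0,-1],
    [0,0,0,0,-1],
  ],
  grip_force=50,
)

```text
clock: 5.8
eef_pos: [442.0, -3.6, 176.9]
eef_rot: [[1.0, 0.02, 0.001], [-0.001, -0.006, 1.0], [0.02, -1.0, -0.006]]
wrist_force: [-0.9, 0.3, 0.6]
finger_gap: 52.2
```

Emit:
play_rows(
  deltas=[
    [0,0,20,0,-1],
    [0,0,30,0,-1],
    [10,-15,20,0,-1],
    [25,-40,0,0,-1],
    [28,-42,0,0,-1],
    [28,-42,0,0,-1],
    [25,-40,0,0,-1],
    [10,-20,0,0,-1],
  ],
)

```text
clock: 6.6
eef_pos: [567.5, -206.0, 246.2]
eef_rot: [[1.0, 0.015, -0.005], [0.005, -0.004, 1.0], [0.015, -1.0, -0.004]]
wrist_force: [-0.6, 0.3, -2.8]
finger_gap: 51.9
```

Emit:
play_rows(
  deltas=[
    [14,-18,0,0,-1],
    [8,-12,-5,-0.005,-1],
    [2,-4,-10,0,-1],
    [0,0,-10,0,-1],
    [0,0,-10,0,-1],
    [0,0,-5,0,-1],
    [0,0,0,0,-1],
    [0,0,0,0,-1],
  ],
)

```text
clock: 7.4
eef_pos: [590.3, -242.0, 197.7]
eef_rot: [[1.0, 0.007, 0.002], [-0.002, -0.0, 1.0], [0.007, -1.0, -0.0]]
wrist_force: [0.3, -0.3, -3.4]
finger_gap: 52.3
```

Emit:
play_rows(
  deltas=[
    [4,-2,0,0,-1],
    [3,-1.2,0,0,-1],
    [0,0,-8,0,-1],
    [0,0,-8,0,-1],
    [0,0,-2,0,-1],
    [0,0,0,0,-1],
    [0,0,0,0,-1],
    [0,0,0,0,-1],
  ],
)

```text
clock: 8.2
eef_pos: [598.5, -245.2, 179.6]
eef_rot: [[1.0, 0.009, 0.001], [-0.001, -0.001, 1.0], [0.009, -1.0, -0.001]]
wrist_force: [-0.1, 0.1, -2.3]
finger_gap: 52.2
```

```bash
python3 -c "
from h import *
p=bot.camera('top');save(p,'t2.png');q=bot.camera('side');save(q,'s2.png');st()
a=cv2.imread('pics/s2.png');b=cv2.imread('pics/t2.png')
cv2.imwrite('pics/z2.png',np.hstack([cv2.resize(a[220:370,300:420],None,fx=3.3,fy=3.3),cv2.resize(b[80:230,340:460],None,fx=3.3,fy=3.3)]))"
```

```text
8.3 [ 598.5 -245.2  179.8] [[1.0, 0.009, 0.001], [-0.001, -0.002, 1.0], [0.009, -1.0, -0.002]] [-0.9 -0.3 -2.3] 51.984729380621985 [-0.47  0.45  1.53  0.    1.15 -0.47]
```

View pics/z2.png

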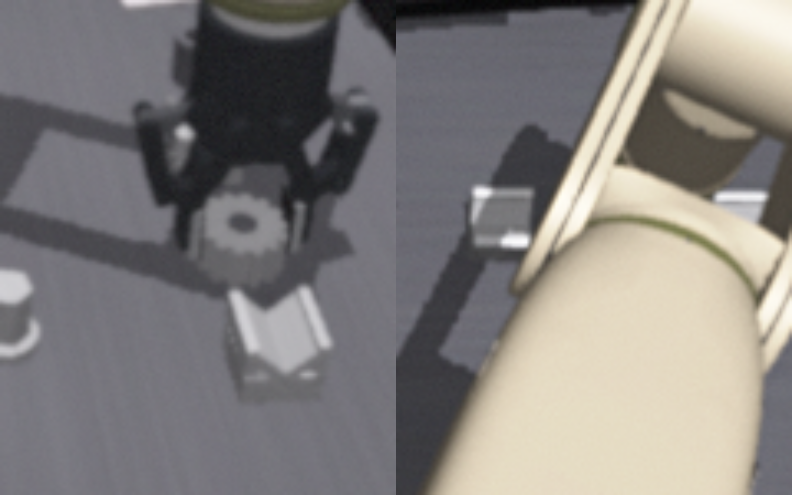

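Emit:
play_rows(
  deltas=[
    [-2,0,-1.5,0,-1],
    [0,0,-1.5,0,-1],
    [0,0,-1,0,-1],
    [0,0,0,0,-1],
    [0,0,0,0,1],
    [0,0,0,0,1],
    [0,0,0,0,1],
    [0,0,0,0,1],
  ],
)

```text
clock: 9.1
eef_pos: [597.6, -245.8, 178.6]
eef_rot: [[1.0, 0.013, 0.001], [-0.001, -0.004, 1.0], [0.013, -1.0, -0.004]]
wrist_force: [0.4, -0.1, -0.1]
finger_gap: 85.4
```

Emit:
play_rows(
  deltas=[
    [0,0,10,0,1],
    [0,0,30,0,1],
    [-10,15,40,0,1],
    [-25,20,20,0,1],
    [-30,20,0,0,1],
    [-30,20,0,0,1],
    [-30,15,0,0,1],
    [-15,10,0,0,1],
  ],
)

```text
clock: 9.9
eef_pos: [454.5, -144.0, 288.1]
eef_rot: [[1.0, 0.021, 0.002], [-0.002, -0.007, 1.0], [0.021, -1.0, -0.007]]
wrist_force: [-0.4, 0.9, 0.1]
finger_gap: 85.3
```

```bash
python3 -c "
from ov import *
p=bot.camera('top');q=bot.camera('side');save(p,'t3.png');save(q,'s3.png');st()
I=[('rotor',(598.1,-245.1,0),0),('bearing',(440.6,-135.6,0),0),('vb',(600.2,-155.2,-.02),0),('vb',(596,-335,-.02),0)]
cv2.imwrite('pics/z3.png',np.vstack([overlay(p,I,355,120,110,50,7,None),overlay(q,I,310,245,110,100,7,None)])[:, :800])
"
```

```text
10.0 [ 454.9 -144.   288.2] [[1.0, 0.021, 0.002], [-0.002, -0.007, 1.0], [0.021, -1.0, -0.007]] [0.3 0.4 0.6] 85.6290140377196 [-0.42 -0.13  1.97  0.    1.28 -0.41]
```

View pics/z3.png

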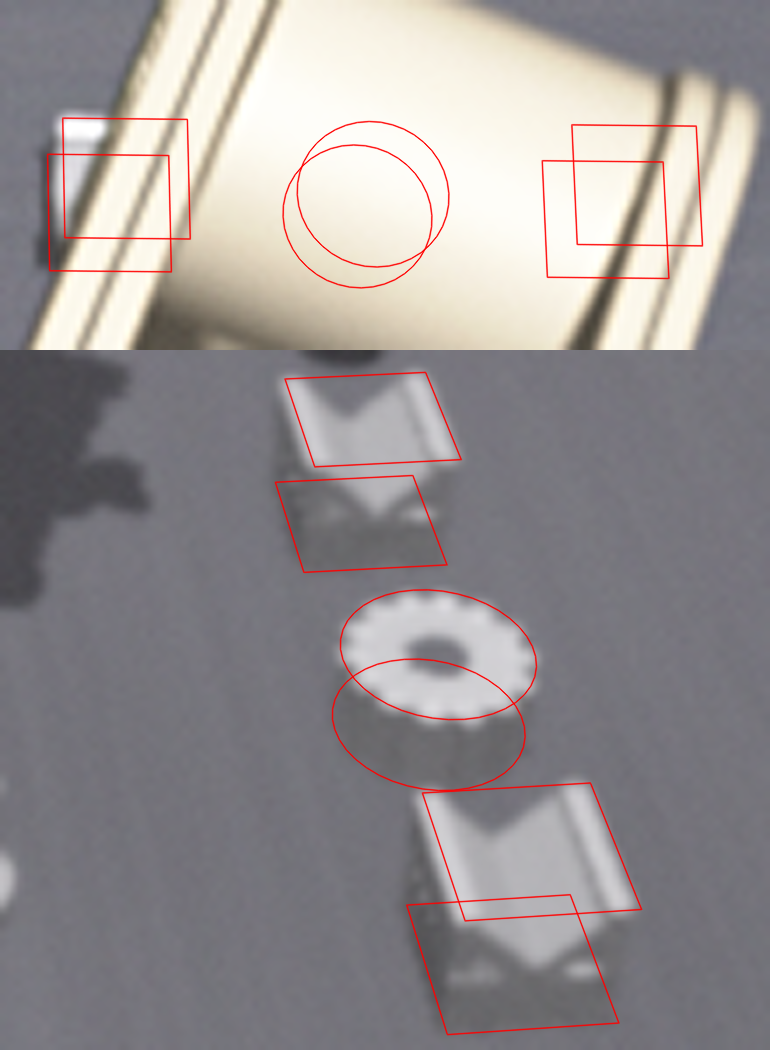

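Emit:
play_rows(
  deltas=[
    [-10,6,-20,0,1],
    [-6,3,-25,0,1],
    [-1.5,0.5,-25,0,1],
    [0,0,-15,0,1],
    [0,0,-5,0,1],
    [0,0,0,0,1],
    [0,0,0,0,1],
    [0,0,0,0,1],
  ],
)

```text
clock: 10.8
eef_pos: [443.1, -137.7, 203.5]
eef_rot: [[0.999, 0.035, 0.002], [-0.002, -0.013, 1.0], [0.035, -0.999, -0.013]]
wrist_force: [-0.8, -0.0, 1.0]
finger_gap: 85.3
```

Emit:
play_rows(
  deltas=[
    [-3,2,-4,0,1],
    [-3,1,-4,0,1],
    [-2,1,-4,0,1],
    [0,0,-4,0,1],
    [0,0,-4,0,1],
    [0,0,-4,0,1],
    [0,0,-3,0,1],
    [0,0,0,0,1],
  ],
)

```text
clock: 11.6
eef_pos: [435.2, -133.6, 175.9]
eef_rot: [[0.999, 0.039, 0.002], [-0.002, -0.015, 1.0], [0.039, -0.999, -0.014]]
wrist_force: [0.4, -0.3, -0.5]
finger_gap: 85.4
```

Emit:
play_rows(
  deltas=[
    [-0.8,0,-1,0,0],
    [0,0,0,0,-1],
    [0,0,0,0,-1],
    [0,0,0,0,-1],
    [0,0,0,0,-1],
    [0,0,0,0,-1],
    [0,0,0,0,-1],
    [0,0,0,0,-1],
  ],
  grip_force=40,
)

```text
clock: 12.4
eef_pos: [434.6, -133.8, 175.3]
eef_rot: [[0.999, 0.039, 0.002], [-0.002, -0.015, 1.0], [0.039, -0.999, -0.015]]
wrist_force: [-0.1, 0.1, -0.9]
finger_gap: 39.7
```

Emit:
play_rows(
  deltas=[
    [0,0,15,0,-1],
    [0,0,25,0,-1],
    [10,-8,25,0,-1],
    [25,-17,5,0,-1],
    [30,-20,0,0,-1],
    [30,-20,0,0,-1],
    [30,-20,0,0,-1],
    [10,-8,0,0,-1],
  ],
)

```text
clock: 13.2
eef_pos: [571.8, -228.4, 246.7]
eef_rot: [[0.999, 0.036, 0.001], [-0.0, -0.013, 1.0], [0.036, -0.999, -0.013]]
wrist_force: [-0.1, 0.5, -0.4]
finger_gap: 39.8
```

Emit:
play_rows(
  deltas=[
    [4,-3,0,0,-1],
    [0,0,0,0,-1],
    [0,0,0,0,-1],
    [0,0,0,0,-1],
    [0,0,0,0,-1],
    [0,0,0,0,-1],
    [0,0,0,0,-1],
    [0,0,0,0,-1],
  ],
)

```text
clock: 14.0
eef_pos: [574.4, -230.2, 245.5]
eef_rot: [[0.999, 0.033, 0.001], [-0.0, -0.012, 1.0], [0.033, -0.999, -0.012]]
wrist_force: [-0.5, -0.3, -0.4]
finger_gap: 39.6
```

Emit:
play_rows(
  deltas=[
    [6,-5,-6,0,-1],
    [6,-5,-6,0,-1],
    [4,-3,-6,0,-1],
    [1.5,-0.6,-6,0,-1],
    [0,0,-6,0,-1],
    [0,0,-6,0,-1],
    [0,0,-3,0,-1],
    [0,0,0,0,-1],
  ],
)

```text
clock: 14.8
eef_pos: [593.1, -245.1, 201.4]
eef_rot: [[0.999, 0.032, 0.001], [-0.0, -0.011, 1.0], [0.032, -0.999, -0.011]]
wrist_force: [-0.2, 0.2, 0.4]
finger_gap: 39.7
```

```bash
python3 -c "
from ov import *
p=bot.camera('top');q=bot.camera('side');save(p,'t4.png');save(q,'s4.png');st()
I=[('rotor',(598.1,-245.1,0),0),('bearing',(598.1,-245.1,0),31)]
overlay(q,I,320,250,70,70,8,'z4.png')
"
```

```text
14.9 [ 593.3 -245.2  202.1] [[0.999, 0.032, 0.001], [-0.0, -0.011, 1.0], [0.032, -0.999, -0.011]] [ 0.5 -0.4  0. ] 39.74756051976036 [-0.47  0.4   1.56  0.    1.15 -0.47]
```

View pics/z4.png

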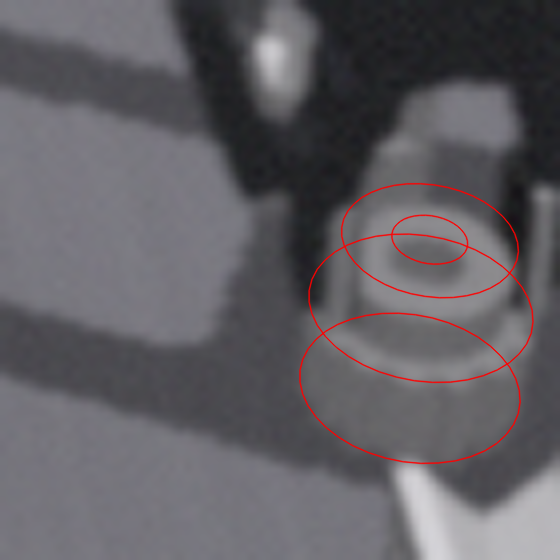

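Emit:
play_rows(
  deltas=[
    [-0.8,1.6,0.3,0,-1],
    [0,0,0,0,-1],
    [0,0,-1,0,-1],
    [0,0,-1,0,-1],
    [0,0,0,0,-1],
    [0,0,0,0,0.3],
    [0,0,0,0,0.6],
    [0,0,0,0,0.6],
  ],
)

```text
clock: 15.7
eef_pos: [593.2, -243.6, 202.5]
eef_rot: [[0.999, 0.035, 0.001], [-0.0, -0.013, 1.0], [0.035, -0.999, -0.013]]
wrist_force: [0.3, -0.2, -0.4]
finger_gap: 68.5
```

Emit:
play_rows(
  deltas=[
    [0,0,6,0,0.8],
    [0,0,20,0,1],
    [0,0,25,0,1],
    [-20,-15,30,0,1],
    [-35,-20,20,0,1],
    [-40,-20,0,0,1],
    [-35,-5,0,0,1],
    [-10,0,0,0,1],
  ],
)

```text
clock: 16.5
eef_pos: [450.0, -304.4, 311.3]
eef_rot: [[0.999, 0.039, -0.003], [0.004, -0.017, 1.0], [0.039, -0.999, -0.017]]
wrist_force: [0.6, -0.9, 0.5]
finger_gap: 85.4
```

```bash
python3 -c "
from ov import *
p=bot.camera('top');q=bot.camera('side');save(p,'t5.png');save(q,'s5.png');st()
I=[('rotor',(598.1,-245.1,0),0),('bearing',(598.1,-245.1,0),26)]
a=overlay(q,I,320,250,50,60,9,None); b=overlay(q,[],320,250,50,60,9,None)
cv2.imwrite('pics/z5.png',np.hstack([a,b])[:,:800])
"
```

```text
16.6 [ 451.4 -303.9  311.2] [[0.999, 0.039, -0.003], [0.004, -0.017, 1.0], [0.039, -0.999, -0.017]] [ 0.2  0.1 -0.3] 85.2709446148103 [-0.69  0.02  1.78  0.01  1.3  -0.7 ]
```

View pics/z5.png

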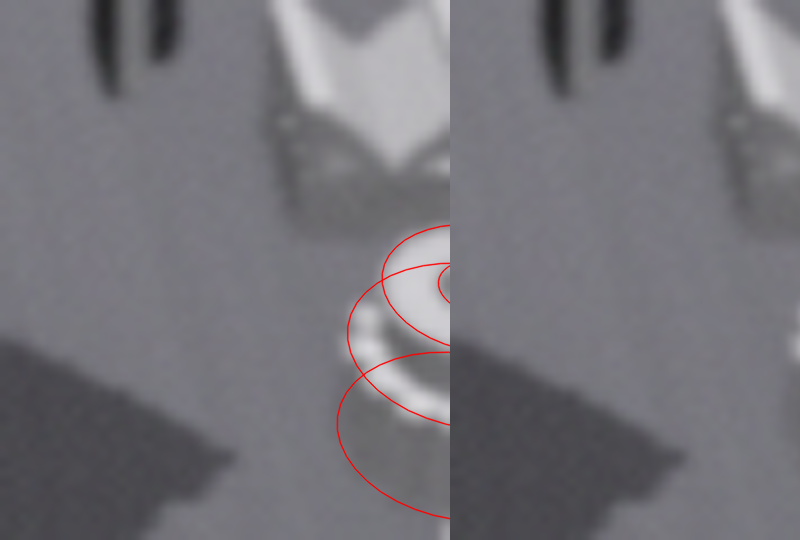

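View pics/t5.png

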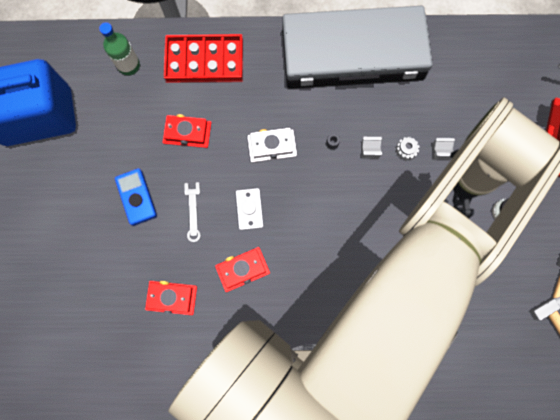

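```bash
python3 -c "
from ov import *
p=dict();
import pickle
P,Q=pickle.load(open('p0.pkl','rb'))
P['pixels']=cv2.imread('pics/t5.png')[:,:,::-1];Q['pixels']=cv2.imread('pics/s5.png')[:,:,::-1]
I=[('rotor',(598.1,-245.1,0),0),('bearing',(598.1,-245.1,0),26),('vb',(600.2,-155.2,-.02),0),('vb',(596,-335,-.02),0)]
b=overlay(P,I,360,130,100,40,7.5,None); a=overlay(Q,I,345,250,50,60,7.5,None);c=overlay(Q,[],345,250,50,60,7.5,None)
cv2.imwrite('pics/z5b.png',np.vstack([np.hstack([a,c]),b]))
"
```

```text
(no output)
```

View pics/z5b.png

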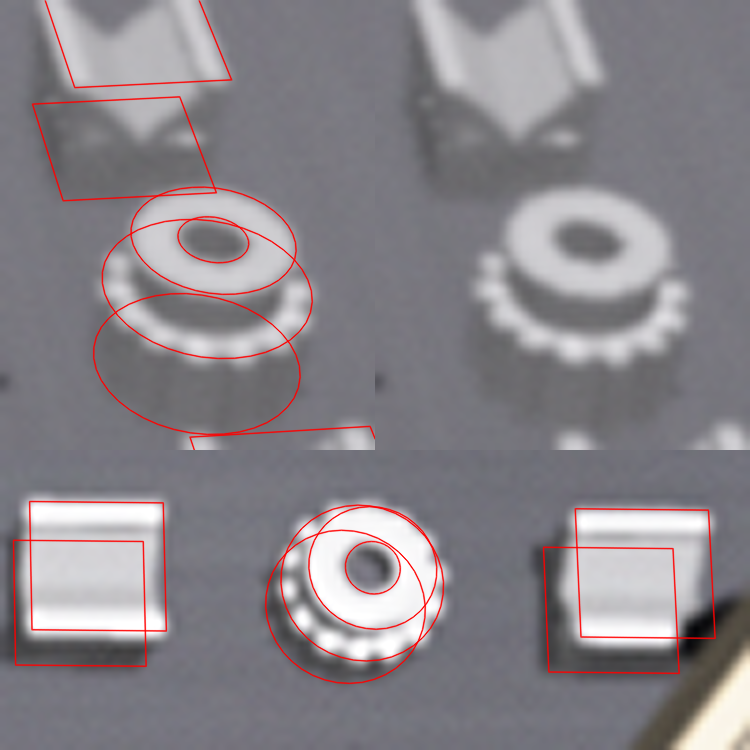

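Emit:
play_rows(
  deltas=[
    [-1,3,-12,0,1],
    [-1,2,-16,0,1],
    [-1,2,-16,0,1],
    [0,0,-16,0,1],
    [0,0,-16,0,1],
    [0,0,-16,0,1],
    [0,0,-10,0,1],
    [0,0,-5,0,1],
  ],
)

```text
clock: 17.4
eef_pos: [456.0, -290.4, 194.9]
eef_rot: [[0.999, 0.041, -0.012], [0.013, -0.013, 1.0], [0.041, -0.999, -0.014]]
wrist_force: [0.6, 0.6, -0.8]
finger_gap: 85.2
```

Emit:
play_rows(
  deltas=[
    [0,0,0,0,1],
    [0,0,0,0,1],
    [0,0,0,0,1],
    [0,0,0,0,1],
    [0,0,0,0,1],
    [0,0,0,0,1],
    [0,0,0,0,1],
    [0,0,0,0,1],
  ],
)

```text
clock: 18.2
eef_pos: [457.7, -290.8, 196.9]
eef_rot: [[0.999, 0.044, -0.013], [0.013, -0.016, 1.0], [0.044, -0.999, -0.016]]
wrist_force: [0.2, 0.8, -0.0]
finger_gap: 85.3
```

Emit:
play_rows(
  deltas=[
    [-4,-2,-3,0,1],
    [-4,-2,-3,0,1],
    [-2,-1.6,-3,0,1],
    [0,0,-1,0,1],
    [0,0,0,0,1],
    [0,0,0,0,1],
    [0,0,0,0,1],
    [0,0,0,0,1],
  ],
)

```text
clock: 19.0
eef_pos: [446.4, -296.9, 185.6]
eef_rot: [[0.999, 0.043, -0.012], [0.013, -0.015, 1.0], [0.043, -0.999, -0.016]]
wrist_force: [0.4, -0.0, 0.4]
finger_gap: 85.4
```

```bash
python3 -c "
from ov import *
q=bot.camera('side');save(q,'s6.png');st()
overlay(q,[],260,260,90,90,7,'z6.png')
"
```

```text
19.05 [ 446.4 -296.9  185.6] [[0.999, 0.043, -0.012], [0.013, -0.015, 1.0], [0.043, -0.999, -0.016]] [ 0.6  0.2 -0.4] 85.92707474123563 [-0.69  0.16  1.88  0.02  1.06 -0.71]
```

View pics/z6.png

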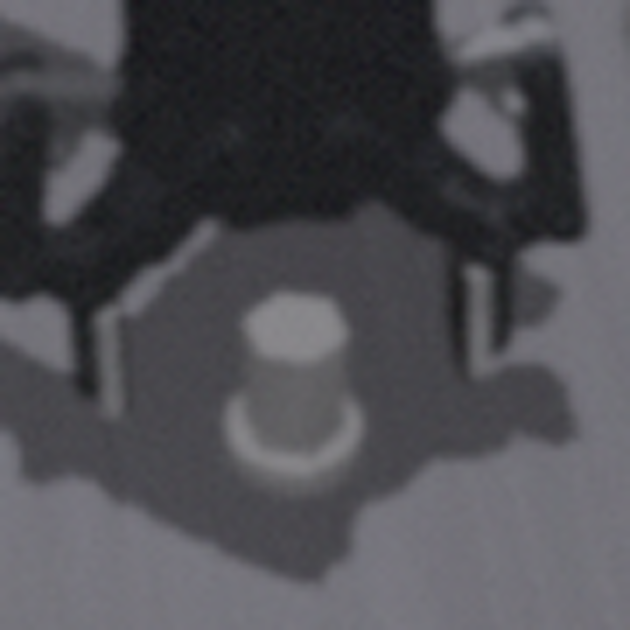

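Emit:
play_rows(
  deltas=[
    [0,0,0,0,0.2],
    [0,0,0,0,-0.2],
    [0,0,0,0,-1],
    [0,0,0,0,-1],
    [0,0,0,0,-1],
    [0,0,0,0,-1],
    [0,0,0,0,-1],
    [0,0,0,0,-1],
  ],
  grip_force=60,
)

```text
clock: 19.85
eef_pos: [446.7, -296.9, 186.4]
eef_rot: [[0.999, 0.043, -0.013], [0.013, -0.015, 1.0], [0.043, -0.999, -0.016]]
wrist_force: [-0.9, -0.3, 1.8]
finger_gap: 23.4
```

Emit:
play_rows(
  deltas=[
    [0,0,20,0,-1],
    [0,0,35,0,-1],
    [5,15,35,0,-1],
    [14,40,20,0,-1],
    [14,45,0,0,-1],
    [14,45,0,0,-1],
    [14,45,0,-0.005,-1],
    [14,45,0,-0.005,-1],
  ],
)

```text
clock: 20.65
eef_pos: [520.4, -58.2, 299.2]
eef_rot: [[0.999, 0.044, 0.009], [-0.008, -0.015, 1.0], [0.044, -0.999, -0.015]]
wrist_force: [1.6, -0.4, -1.3]
finger_gap: 23.2
```

Emit:
play_rows(
  deltas=[
    [14,45,0,0,-1],
    [14,45,0,0,-1],
    [14,45,0,0,-1],
    [14,40,0,0,-1],
    [8,25,0,0,-1],
    [4,10,0,0,-1],
    [0,0,0,0,-1],
    [0,0,0,0,-1],
  ],
)

```text
clock: 21.45
eef_pos: [588.9, 167.0, 296.6]
eef_rot: [[0.999, 0.043, 0.001], [-0.001, -0.014, 1.0], [0.043, -0.999, -0.014]]
wrist_force: [0.1, 0.1, -0.7]
finger_gap: 23.4
```

Emit:
play_rows(
  deltas=[
    [2,10,-8,0,-1],
    [1,12,-14,0,-1],
    [1,8,-16,0,-1],
    [0,3,-16,0,-1],
    [0,0,-16,0,-1],
    [0,0,-10,0,-1],
    [0,0,-4,0,-1],
    [0,0,0,0,-1],
  ],
)

```text
clock: 22.25
eef_pos: [590.8, 198.2, 201.1]
eef_rot: [[0.999, 0.036, 0.006], [-0.006, -0.017, 1.0], [0.037, -0.999, -0.016]]
wrist_force: [-0.9, -0.0, -1.1]
finger_gap: 23.7
```

Emit:
play_rows(
  deltas=[
    [0,0,0,0,-1],
    [0,0,0,0,-1],
    [0,0,0,0,-1],
    [0,0,0,0,-1],
    [0,0,0,0,-1],
    [0,0,0,0,-1],
    [0,0,0,0,-1],
    [0,0,0,0,-1],
  ],
)

```text
clock: 23.05
eef_pos: [592.6, 198.3, 204.9]
eef_rot: [[0.999, 0.042, 0.007], [-0.006, -0.015, 1.0], [0.042, -0.999, -0.015]]
wrist_force: [-0.6, 0.5, -0.4]
finger_gap: 23.1
```

Emit:
play_rows(
  deltas=[
    [1,2,-4,0,-1],
    [0,1.6,-4,0,-1],
    [0,0,-4,0,-1],
    [0,0,-3,0,-1],
    [0,0,-2,0,-1],
    [0,0,0,0,-1],
    [0,0,0,0,-1],
    [0,0,0,0,-1],
  ],
)

```text
clock: 23.85
eef_pos: [593.6, 202.4, 186.4]
eef_rot: [[0.999, 0.042, 0.007], [-0.006, -0.015, 1.0], [0.042, -0.999, -0.015]]
wrist_force: [-0.8, -0.2, 1.2]
finger_gap: 23.0
```

```bash
python3 -c "
from ov import *
q=bot.camera('side');save(q,'s7.png');st()
overlay(q,[('plug',(600.5,199.4,0),0),('housing',(613.7,94.2,.125),0)],305,140,80,90,7,'z7.png')
"
```

```text
23.9 [593.6 202.4 186.4] [[0.999, 0.042, 0.007], [-0.006, -0.015, 1.0], [0.042, -0.999, -0.015]] [-0.5  1.   1.1] 23.072205448989266 [ 0.25  0.38  1.61 -0.03  1.11  0.27]
```

View pics/z7.png

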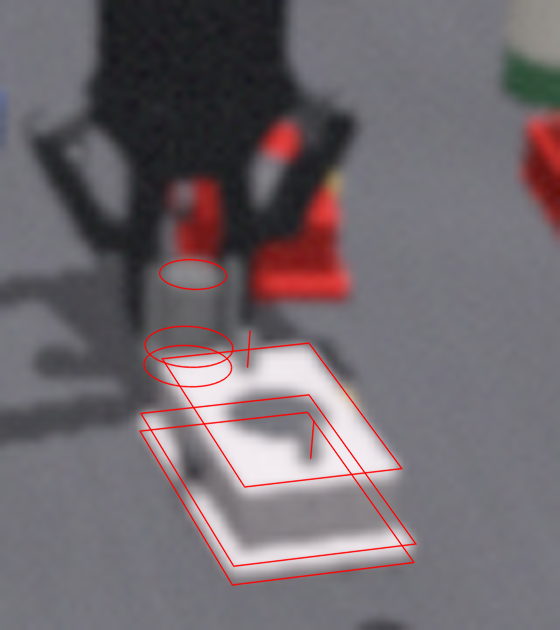

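Emit:
play_rows(
  deltas=[
    [0,0,0,0,-0.2],
    [0,0,0,0,0.5],
    [0,0,0,0,1],
    [0,0,0,0,1],
    [0,0,10,0,1],
    [0,0,30,0,1],
    [0,0,40,0,1],
    [-25,-8,35,-0.15,1],
  ],
)

```text
clock: 24.7
eef_pos: [566.6, 193.6, 299.5]
eef_rot: [[0.987, 0.029, 0.157], [-0.156, -0.022, 0.987], [0.032, -0.999, -0.017]]
wrist_force: [-0.8, 0.0, 0.4]
finger_gap: 85.3
```

Emit:
play_rows(
  deltas=[
    [-30,-10,0,-0.15,1],
    [-30,-10,0,-0.15,1],
    [-25,-10,0,-0.15,1],
    [-15,-5,0,-0.15,1],
    [-5,-2,0,-0.15,1],
    [0,0,0,-0.15,1],
    [0,0,0,-0.15,1],
    [0,0,0,-0.15,1],
  ],
)

```text
clock: 25.5
eef_pos: [458.4, 155.4, 315.9]
eef_rot: [[0.206, 0.008, 0.978], [-0.977, -0.046, 0.207], [0.047, -0.999, -0.002]]
wrist_force: [0.3, -0.7, 0.1]
finger_gap: 85.5
```

```bash
python3 -c "
from ov import *
p=bot.camera('top');q=bot.camera('side');save(q,'s8.png');save(p,'t8.png');st()
I=[('plug',(600.5,199.4,0),0),('housing',(613.7,94.2,.125),0)]
a=overlay(q,I,305,140,80,85,6.5,None)
b=overlay(p,I,210,120,90,85,6.5,None)[:,:]
cv2.imwrite('pics/z8.png',cv2.resize(np.hstack([a,b]),None,fx=.72,fy=.72))
"
```

```text
25.6 [458.6 155.5 315.9] [[0.21, 0.008, 0.978], [-0.977, -0.046, 0.21], [0.047, -0.999, -0.002]] [1.4 0.6 0.3] 85.93452099039848 [ 0.24 -0.12  1.91 -0.05  1.36  1.61]
```

View pics/z8.png

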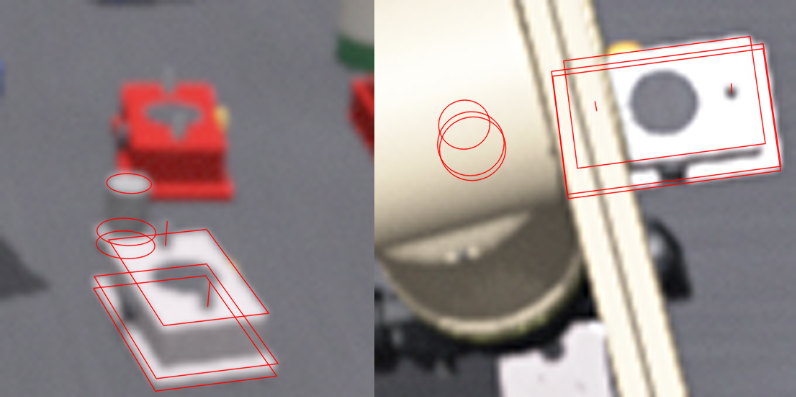

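Emit:
play_rows(
  deltas=[
    [-3,1,-10,-0.06,1],
    [-3,1,-16,-0.05,1],
    [-3,1,-16,0,1],
    [0,0,-16,0,1],
    [0,0,-16,0,1],
    [0,0,-14,0,1],
    [0,0,-8,0,1],
    [0,0,-3,0,1],
  ],
)

```text
clock: 26.4
eef_pos: [450.6, 159.0, 219.0]
eef_rot: [[0.136, 0.012, 0.991], [-0.99, -0.044, 0.136], [0.046, -0.999, 0.006]]
wrist_force: [-0.7, 0.8, -0.1]
finger_gap: 85.5
```

Emit:
play_rows(
  deltas=[
    [0,0,0,0,1],
    [0,0,0,0,1],
    [0,0,0,0,1],
    [0,0,0,0,1],
    [0,0,0,0,1],
    [0,0,0,0,1],
    [0,0,0,0,1],
    [0,0,0,0,1],
  ],
)

```text
clock: 27.2
eef_pos: [452.1, 159.3, 222.1]
eef_rot: [[0.14, 0.017, 0.99], [-0.989, -0.043, 0.14], [0.045, -0.999, 0.011]]
wrist_force: [0.2, 0.7, -1.0]
finger_gap: 85.7
```

Emit:
play_rows(
  deltas=[
    [-2,-0.6,-6,-0.02,1],
    [-2,-0.6,-6,-0.02,1],
    [0,0,-6,0,1],
    [0,0,-6,0,1],
    [0,0,-5,0,1],
    [0,0,-4,0,1],
    [0,0,-1,0,1],
    [0,0,0,0,1],
  ],
)

```text
clock: 28.0
eef_pos: [446.9, 157.8, 183.7]
eef_rot: [[0.096, 0.013, 0.995], [-0.994, -0.045, 0.097], [0.046, -0.999, 0.008]]
wrist_force: [-0.8, -0.1, 0.2]
finger_gap: 85.1
```

```bash
python3 -c "
from ov import *
p=bot.camera('top');q=bot.camera('side');save(q,'s9.png');save(p,'t9.png');st()
I=[('cover',(450.7,151.4,1.67),0)]
a=overlay(q,I,240,150,85,85,6,None)
b=overlay(p,I,220,170,50,85,6,None)[:,:]
cv2.imwrite('pics/z9.png',np.hstack([a,b])[:,:800])
"
```

```text
28.1 [447.  157.9 184. ] [[0.096, 0.013, 0.995], [-0.994, -0.045, 0.097], [0.046, -0.999, 0.009]] [0.1 0.  0.3] 85.7385063000546 [ 0.25  0.03  2.03 -0.05  1.09  1.75]
```

View pics/z9.png

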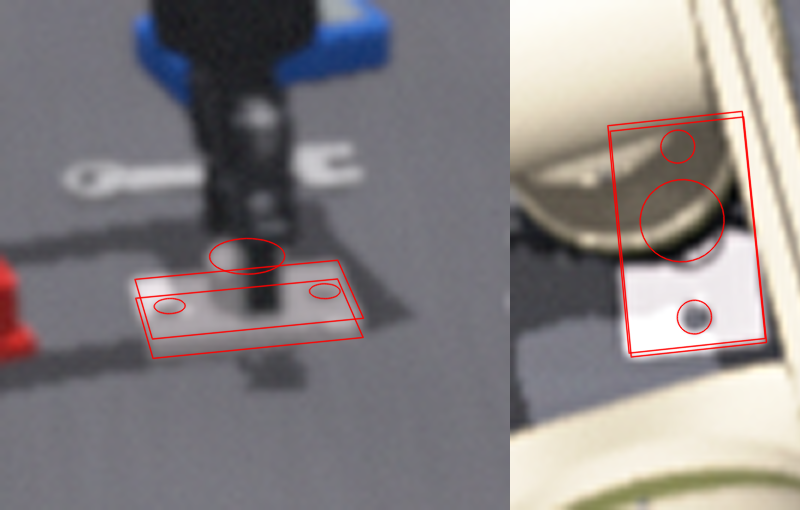

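```bash
python3 -c "
from ov import *
q=bot.camera('side')
for dx in (449,451,455): print(dx,proj(q,[dx,151-46,20]),proj(q,[dx,151-46,13]))
overlay(q,[],265,180,40,30,18,'z10.png')
"
```

```text
449 [281.37559225 204.46486229] [281.40023563 206.75985566]
451 [282.13255574 204.42889515] [282.15475963 206.72368167]
455 [283.6458478  204.35699642] [283.66317695 206.65136662]
```

View pics/z10.png

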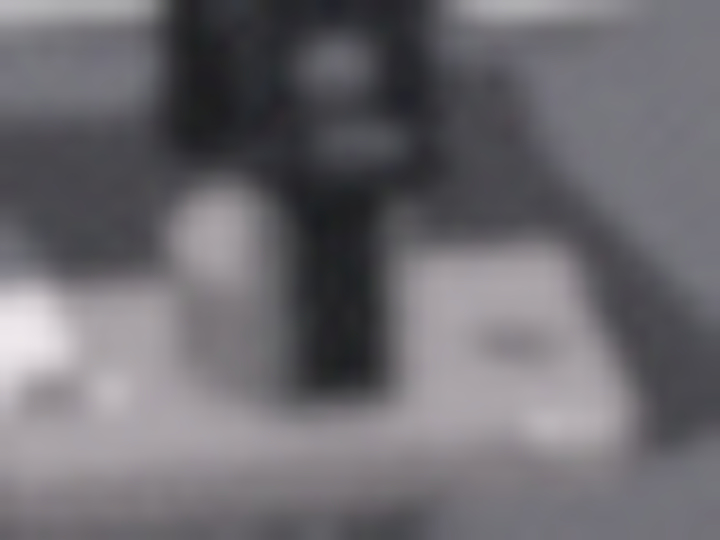

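Emit:
play_rows(
  deltas=[
    [1,0.3,2.5,0,1],
    [0,0,0,0,0.2],
    [0,0,0,0,-0.2],
    [0,0,0,0,-1],
    [0,0,0,0,-1],
    [0,0,0,0,-1],
    [0,0,0,0,-1],
    [0,0,0,0,-1],
  ],
  grip_force=70,
)

```text
clock: 28.95
eef_pos: [449.1, 158.4, 188.7]
eef_rot: [[0.096, 0.016, 0.995], [-0.994, -0.044, 0.097], [0.045, -0.999, 0.012]]
wrist_force: [0.2, -0.6, 1.7]
finger_gap: 31.7
```

Emit:
play_rows(
  deltas=[
    [0,0,12,0,-1],
    [0,0,25,0,-1],
    [0,0,30,0.05,-1],
    [8,-3,20,0.12,-1],
    [14,-6,0,0.145,-1],
    [14,-6,0,0.145,-1],
    [14,-6,0,0.145,-1],
    [14,-6,0,0.145,-1],
  ],
)

```text
clock: 29.75
eef_pos: [511.9, 131.0, 283.2]
eef_rot: [[0.764, 0.043, 0.644], [-0.643, -0.025, 0.765], [0.049, -0.999, 0.008]]
wrist_force: [0.4, 0.2, -2.7]
finger_gap: 31.6
```

Emit:
play_rows(
  deltas=[
    [14,-6,0,0.145,-1],
    [14,-6,0,0.145,-1],
    [14,-6,0,0.145,-1],
    [14,-6,0,0.145,-1],
    [12,-5,0,0.1,-1],
    [8,-3,0,0,-1],
    [0,0,0,0,-1],
    [0,0,0,0,-1],
  ],
)

```text
clock: 30.55
eef_pos: [591.1, 96.7, 287.4]
eef_rot: [[0.999, 0.049, -0.002], [0.001, 0.009, 1.0], [0.049, -0.999, 0.008]]
wrist_force: [-0.7, -0.5, -1.8]
finger_gap: 31.9
```

```bash
python3 -c "
from ov import *
p=bot.camera('top');q=bot.camera('side');save(q,'s11.png');save(p,'t11.png');st()
overlay(q,[],290,130,100,85,7,'z11.png')
"
```

```text
30.65 [591.   96.8 287.4] [[0.999, 0.049, -0.003], [0.002, 0.009, 1.0], [0.049, -0.999, 0.008]] [-0.  -1.  -1.3] 31.476142243927015 [0.08 0.19 1.65 0.01 1.26 0.07]
```

View pics/z11.png

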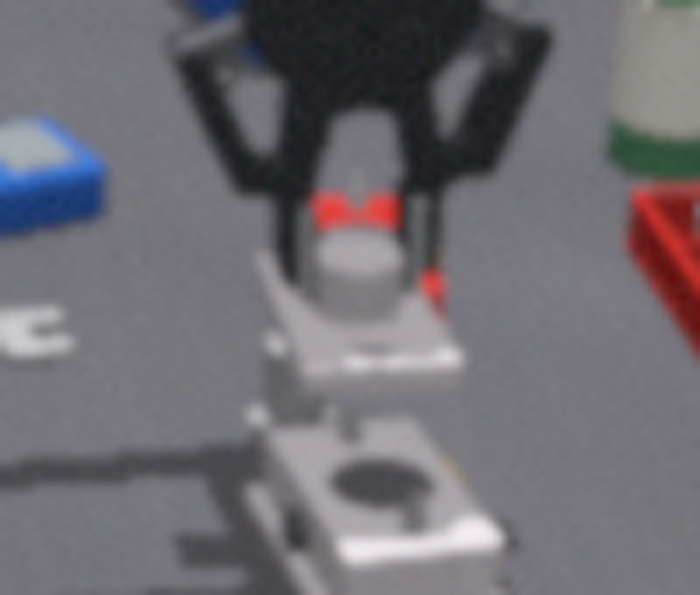

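View pics/t11.png

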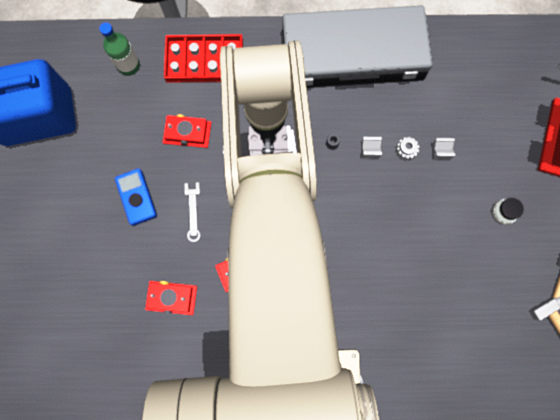

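Emit:
play_rows(
  deltas=[
    [4,-1,-5,0.06,-1],
    [4,-1,-6,0.065,-1],
    [4,-1,-6,0,-1],
    [2.3,-1,-6,0,-1],
    [0,0,-6,0,-1],
    [0,0,-3,0,-1],
    [0,0,0,0,-1],
    [0,0,0,0,-1],
  ],
)

```text
clock: 31.45
eef_pos: [603.4, 94.5, 253.4]
eef_rot: [[0.991, 0.045, -0.124], [0.123, 0.015, 0.992], [0.047, -0.999, 0.009]]
wrist_force: [0.5, 0.0, -2.0]
finger_gap: 31.2
```

```bash
cat > cv.py <<'E'
from ov import *
import sys
n=sys.argv[1]
q=bot.camera('side');save(q,'s%s.png'%n);s=bot.observe();st()
R=np.array(s['eef_rot']);t=np.array(s['eef_pos']); yaw=np.arctan2(R[1,0],R[0,0])
c=t+R[:,1]*172.7+R[:,2]*(-1.2); zb=t[2]-188.7
print('cover',np.round(c,1),round(yaw,3),'bottom',round(zb,1))
dx,dy=(float(a) for a in sys.argv[2:4]) if len(sys.argv)>3 else (0,0)
I=[('cover',(c[0]+dx,c[1]+dy,yaw),zb),('housing',(613.7,94.2,.125),0)]
a=overlay(q,I,300,145,66,75,6,None);b=overlay(q,[],300,145,66,75,6,None)
cv2.imwrite('pics/z%s.png'%n,np.hstack([a,b]))
E
python3 cv.py 12
```

```text
31.5 [603.4  94.5 253.4] [[0.991, 0.045, -0.124], [0.123, 0.015, 0.992], [0.047, -0.999, 0.009]] [-0.6 -0.2 -1.1] 31.43932725530329 [ 0.07  0.25  1.63  0.01  1.21 -0.06]
cover [611.4  95.8  80.9] 0.123 bottom 64.7
```

View pics/z12.png

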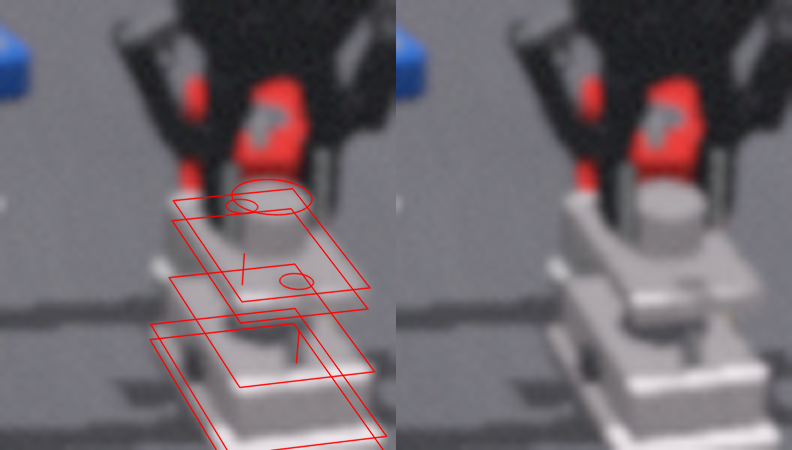

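Emit:
play_rows(
  deltas=[
    [1.2,-0.8,-2,0,-1],
    [1,-0.8,-3,0,-1],
    [0,0,-3,0,-1],
    [0,0,-2,0,-1],
    [0,0,0,0,-1],
    [0,0,0,0,-1],
    [0,0,0,0,-1],
    [0,0,0,0,-1],
  ],
)

```text
clock: 32.3
eef_pos: [606.1, 92.7, 243.5]
eef_rot: [[0.991, 0.047, -0.123], [0.123, 0.015, 0.992], [0.048, -0.999, 0.009]]
wrist_force: [-0.2, -0.4, -1.3]
finger_gap: 31.6
```

```bash
sed -i "s/300,145,66,75,6/310,150,56,70,7/g" cv.py; python3 cv.py 13
```

```text
32.35 [606.1  92.7 243.5] [[0.991, 0.047, -0.123], [0.123, 0.015, 0.992], [0.048, -0.999, 0.009]] [-0.6  0.4 -1.9] 31.44391885052689 [ 0.06  0.27  1.63  0.01  1.19 -0.06]
cover [614.4  94.1  71. ] 0.123 bottom 54.8
```

View pics/z13.png

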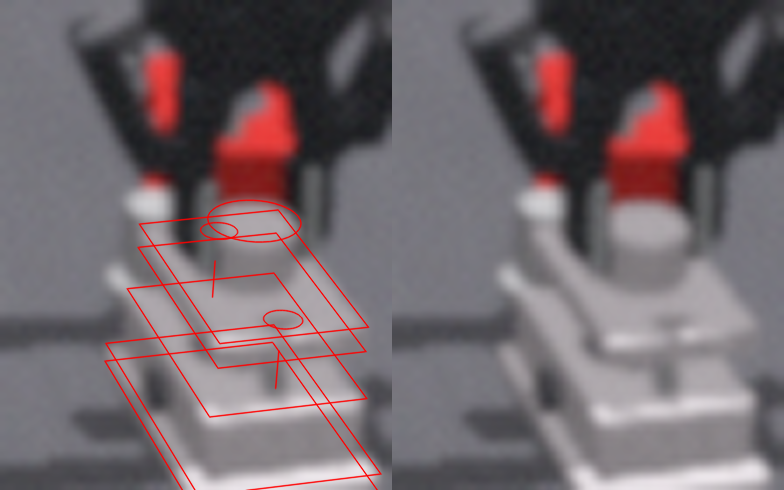

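Emit:
play_rows(
  deltas=[
    [-0.6,0,-1.5,0,-1],
    [0,0,-1.5,0,-1],
    [0,0,-1.5,0,-1],
    [0,0,-1.5,0,-1],
    [0,0,-1.5,0,-1],
    [0,0,0,0,-1],
    [0,0,0,0,-1],
    [0,0,0,0,-1],
  ],
)

```text
clock: 33.15
eef_pos: [605.4, 92.8, 235.3]
eef_rot: [[0.991, 0.047, -0.123], [0.123, 0.015, 0.992], [0.048, -0.999, 0.009]]
wrist_force: [-0.7, 0.3, -1.4]
finger_gap: 31.7
```

```bash
python3 cv.py 14
```

```text
33.2 [605.5  92.8 235.3] [[0.991, 0.047, -0.123], [0.123, 0.015, 0.992], [0.048, -0.999, 0.009]] [ 0.1 -0.2 -1.8] 31.460436333086054 [ 0.06  0.28  1.64  0.01  1.18 -0.06]
cover [613.7  94.1  62.8] 0.123 bottom 46.6
```

View pics/z14.png

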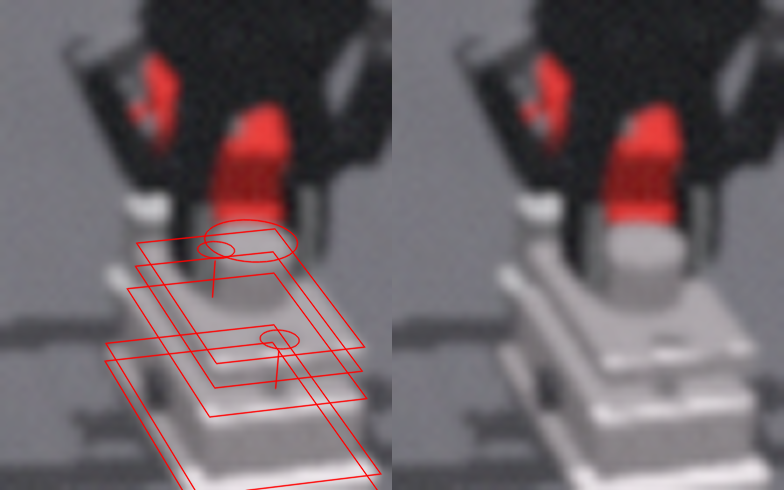

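Emit:
play_rows(
  deltas=[
    [0,0,-1.5,0,-1],
    [0,0,-1.5,0,-1],
    [0,0,-1.5,0,-1],
    [0,0,-1.5,0,-1],
    [0,0,0,0,-1],
    [0,0,0,0,-1],
    [0,0,0,0,-1],
    [0,0,0,0,-1],
  ],
)

```text
clock: 34.0
eef_pos: [605.5, 92.8, 228.8]
eef_rot: [[0.991, 0.047, -0.123], [0.123, 0.015, 0.992], [0.048, -0.999, 0.009]]
wrist_force: [0.1, -0.3, -1.7]
finger_gap: 31.6
```

```bash
python3 cv.py 15
```

```text
34.05 [605.5  92.8 228.9] [[0.991, 0.047, -0.123], [0.123, 0.015, 0.992], [0.049, -0.999, 0.009]] [ 0.2 -0.  -2.4] 31.220853403965563 [ 0.06  0.29  1.64  0.01  1.16 -0.06]
cover [613.8  94.1  56.4] 0.123 bottom 40.2
```

View pics/z15.png

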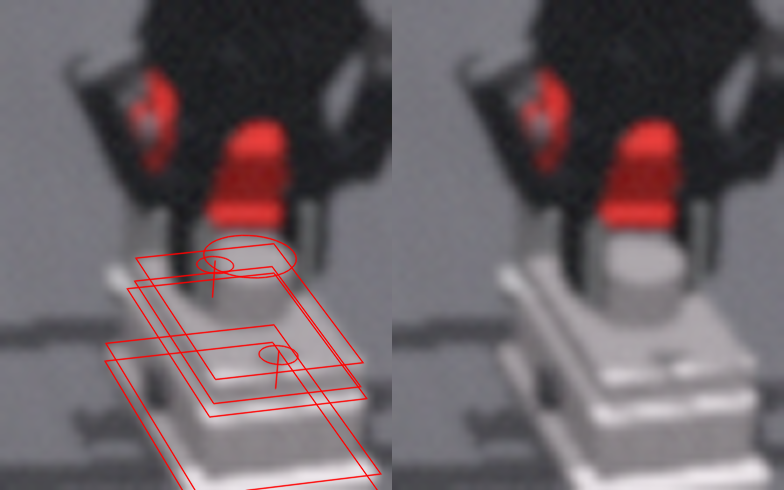

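Descending into the fit freely; the cover is about 4 mm above seat.

Emit:
play_rows(
  deltas=[
    [0,0,-1.5,0,-1],
    [0,0,-1.5,0,-1],
    [0,0,-1.5,0,-1],
    [0,0,-1,0,-1],
    [0,0,-1,0,-1],
    [0,0,0,0,-1],
    [0,0,0,0,-1],
    [0,0,0,0,-1],
  ],
)

```text
clock: 34.85
eef_pos: [605.9, 92.8, 224.8]
eef_rot: [[0.991, 0.048, -0.123], [0.123, 0.015, 0.992], [0.05, -0.999, 0.009]]
wrist_force: [-0.7, -0.7, -0.6]
finger_gap: 31.4
```

Emit:
play_rows(
  deltas=[
    [0,0,-2,0,-1],
    [0,0,-2,0,-1],
    [0,0,-2,0,-1],
    [0,0,-2,0,-1],
    [0,0,-2,0,-1],
    [0,0,-2,0,-1],
    [0,0,-2,0,-1],
    [0,0,-2,0,-1],
  ],
)

```text
clock: 35.65
eef_pos: [606.5, 93.0, 224.5]
eef_rot: [[0.991, 0.047, -0.124], [0.124, 0.014, 0.992], [0.048, -0.999, 0.008]]
wrist_force: [-12.0, 0.1, 16.4]
finger_gap: 31.5
```

Emit:
play_rows(
  deltas=[
    [0,0,0,0,-1],
    [0,0,0,0,-0.2],
    [0,0,0,0,0.3],
    [0,0,0,0,0.6],
    [0,0,0,0,0.6],
    [0,0,15,0,0.6],
    [0,0,25,0,0.6],
    [0,0,20,0,0.6],
  ],
)

```text
clock: 36.45
eef_pos: [605.0, 92.8, 283.8]
eef_rot: [[0.991, 0.04, -0.124], [0.124, 0.013, 0.992], [0.042, -0.999, 0.008]]
wrist_force: [0.7, -0.1, 0.3]
finger_gap: 68.3
```

```bash
python3 -c "
from ov import *
p=bot.camera('top');q=bot.camera('side');save(q,'s16.png');save(p,'t16.png');st()
I=[('housing',(613.7,94.2,.125),0),('cover',(613.7,94.2,.125),36),('plug',(600.5,199.4,0),0)]
a=overlay(q,I,310,150,56,70,7,None);b=overlay(q,[],310,150,56,70,7,None)
cv2.imwrite('pics/z16.png',np.hstack([a,b]))"
```

```text
36.55 [606.4  93.  286.9] [[0.991, 0.047, -0.124], [0.124, 0.014, 0.992], [0.048, -0.999, 0.008]] [ 0.5 -0.4  0.4] 68.34710691580943 [ 0.07  0.23  1.6   0.01  1.27 -0.06]
```

View pics/z16.png

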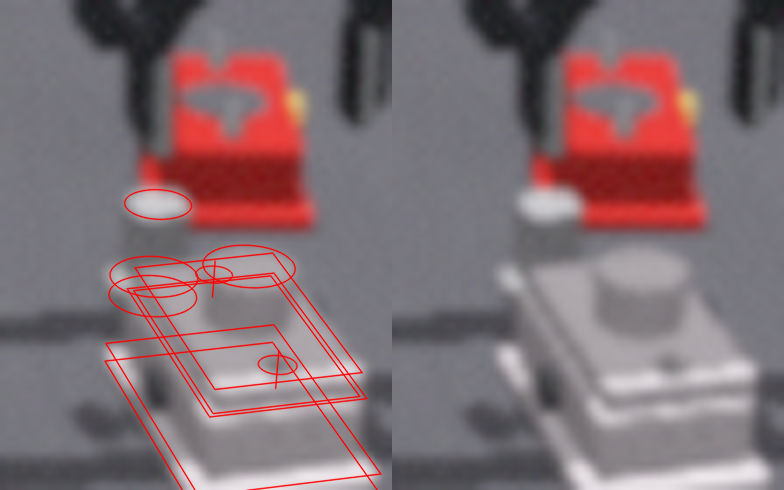

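Emit:
play_rows(
  deltas=[
    [-0.5,-0.5,0,0,-1],
    [0,0,-6,0,-1],
    [0,0,-8,0,-1],
    [0,0,-8,0,-1],
    [0,0,-6,0,-1],
    [0,0,-3,0,-1],
    [0,0,0,0,-1],
    [0,0,0,0,-1],
  ],
)

```text
clock: 37.35
eef_pos: [603.8, 92.2, 248.4]
eef_rot: [[0.992, 0.039, -0.124], [0.124, 0.013, 0.992], [0.041, -0.999, 0.008]]
wrist_force: [0.0, 0.5, -0.6]
finger_gap: 0.1
```

Emit:
play_rows(
  deltas=[
    [0,0,-2,0,-1],
    [0,0,-2,0,-1],
    [0,0,-2,0,-1],
    [0,0,0,0,-1],
    [0,0,0,0,-1],
    [0,0,0,0,-1],
    [0,0,0,0,-1],
    [0,0,0,0,-1],
  ],
)

```text
clock: 38.15
eef_pos: [604.5, 92.3, 243.4]
eef_rot: [[0.991, 0.042, -0.124], [0.124, 0.014, 0.992], [0.043, -0.999, 0.008]]
wrist_force: [0.1, -0.4, 0.4]
finger_gap: 0.2
```

Emit:
play_rows(
  deltas=[
    [0,0,-1.5,0,-1],
    [0,0,-1.5,0,-1],
    [0,0,-1.5,0,-1],
    [0,0,-1.5,0,-1],
    [0,0,-1.5,0,-1],
    [0,0,-1.5,0,-1],
    [0,0,-1.5,0,-1],
    [0,0,-1.5,0,-1],
  ],
)

```text
clock: 38.95
eef_pos: [604.8, 92.4, 241.4]
eef_rot: [[0.991, 0.043, -0.125], [0.124, 0.013, 0.992], [0.044, -0.999, 0.008]]
wrist_force: [-7.5, -1.5, 12.6]
finger_gap: 0.0
```

Emit:
play_rows(
  deltas=[
    [0,0,15,0,-1],
    [0,0,35,0,-1],
    [-10,-10,40,0,-1],
    [-25,-40,20,0,-1],
    [-25,-45,0,0,-1],
    [-25,-45,0,0,-1],
    [-25,-45,0,0,-1],
    [-25,-45,0,0,-1],
  ],
)

```text
clock: 39.75
eef_pos: [470.3, -132.0, 361.7]
eef_rot: [[0.989, 0.052, -0.135], [0.134, 0.011, 0.991], [0.053, -0.999, 0.004]]
wrist_force: [0.0, -0.3, 0.4]
finger_gap: 0.1
```

Emit:
play_rows(
  deltas=[
    [-20,-45,0,0,-1],
    [-10,-45,0,0,-1],
    [0,-45,0,0,-1],
    [0,-30,0,0,-1],
    [0,-10,0,0,-1],
    [0,0,0,0,-1],
    [0,0,0,0,-1],
    [0,0,0,0,-1],
  ],
)

```text
clock: 40.55
eef_pos: [435.1, -315.8, 368.7]
eef_rot: [[0.99, 0.06, -0.129], [0.129, 0.004, 0.992], [0.06, -0.998, -0.004]]
wrist_force: [0.0, 0.1, 0.3]
finger_gap: -0.1
```

```bash
python3 -c "
from ov import *
p=bot.camera('top');q=bot.camera('side');save(q,'s17.png');save(p,'t17.png');st()
I=[('housing',(613.7,94.2,.125),0),('cover',(613.7,94.2,.125),36),('plug',(600.5,199.4,0),0)]
a=overlay(q,I,310,155,60,70,6.6,None);b=overlay(q,[],310,155,60,70,6.6,None)
c=overlay(p,I,215,120,90,55,4.4,None);d=overlay(p,[],215,120,90,55,4.4,None)
cv2.imwrite('pics/z17.png',np.vstack([np.hstack([a,b]),np.hstack([c,d])])[:600])"
```

```text
40.65 [ 435.1 -315.6  368.6] [[0.99, 0.06, -0.129], [0.129, 0.004, 0.992], [0.06, -0.998, -0.004]] [ 0.9 -0.1 -0.4] -0.21463960648643496 [-0.74 -0.04  1.73  0.04  1.41 -0.87]
```

View pics/z17.png

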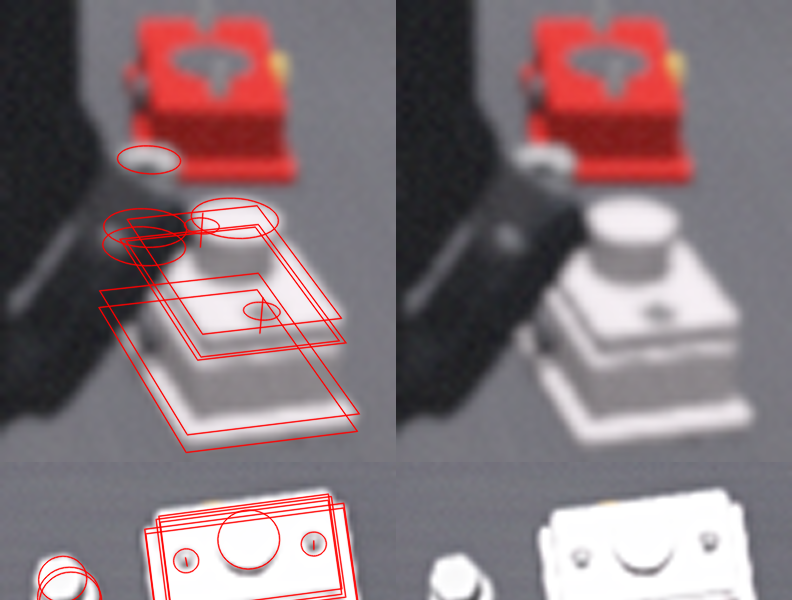

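View pics/t17.png

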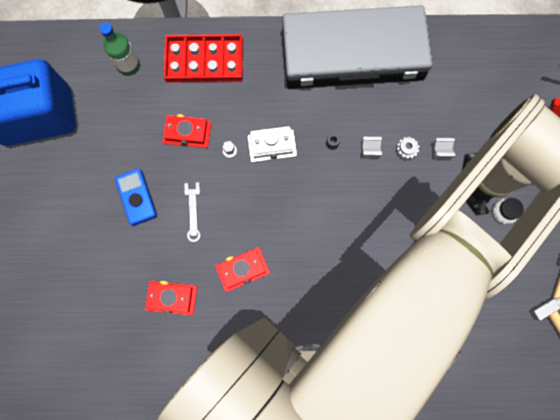

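```bash
python3 -c "
from ov import *
p=bot.camera('top')
I=[('housing',(613.7,94.2,.125),0),('cover',(613.7,94.2,.125),36),('plug',(600.5,199.4,0),0)]
c=overlay(p,I,215,122,90,44,8.8,None);d=overlay(p,[],215,122,90,24,8.8,None)
cv2.imwrite('pics/z18.png',np.vstack([c,d])[:600])
from fit import fit
print(fit(p,'plug',(600,199,0),half=15),fit(p,'housing',(613.7,94.2,.125)))"
```

```text
(array([ 6.01991540e+02,  2.01952654e+02, -3.36931031e-02]), np.float64(5.691718569780853), np.float64(195.0)) (array([6.16876789e+02, 9.51249998e+01, 1.39126468e-01]), np.float64(105.65565551710881), np.float64(1413.0))
```

View pics/z18.png

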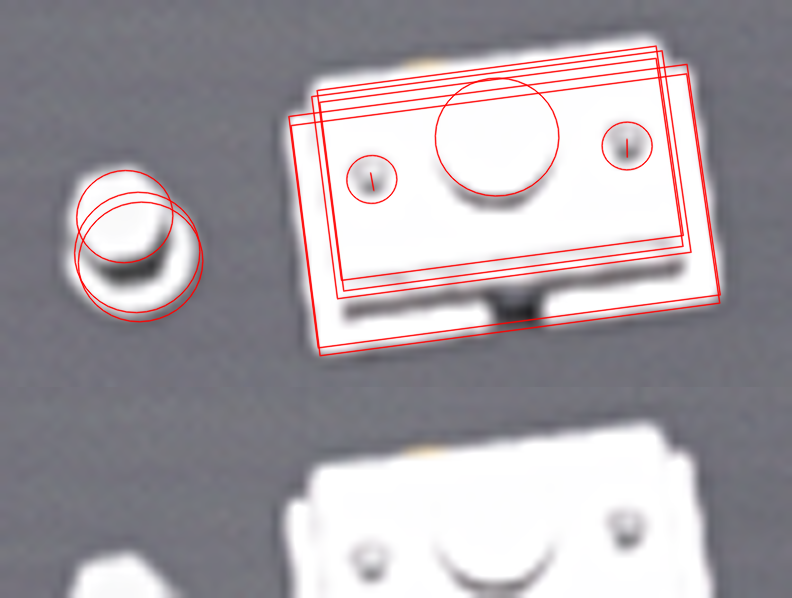

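```bash
python3 -c "
from h import *
print(bot.close_job()); st()"
```

```text
the job is handed in; nothing more can be done
None
the job is handed in; nothing more can be done
```

The job is done and handed in at about 41 s of the 112 s allowed, in the order asked; no verdict was reported.

- **Rotor:** it lies flat midway between the V-blocks and in line with them, within about 1 mm in both camera views.
- **Bearing ring:** it lies flat and concentric on the rotor, also within about 1 mm.
- **Hex plug:** it stands upright off the left end of the white housing. It is in line with the housing's length to about 1 mm by eye, with about 31 mm clear of the end.
- **Cover:** it went down over both dowels freely. A firm press stopped about where full seating should be, and a second press on the boss with closed fingers met firm contact at 68.4 mm, against 68 mm expected when fully home. Both dowels show in their holes from the top.
- **Left alone:** I did not go near the wrench, socket, meter or red housings on purpose, and they look unmoved in the last top picture. I did not measure that.

**Disagreements:**
- In the side pictures taken while fitting the cover, the housing and the cover both sat about 1 pixel (roughly 2 mm) left of my model. The offset was the same for both, so the fit was unaffected.
- The last automatic outline fits put the plug and housing 1.5 to 3 mm away from where the overlays show them. The cover's bright surfaces and image glare had upset the housing fit, so I trusted the overlays.
- The tool built up a tilt of 2 to 3 degrees over the job. I allowed for it in every placement.

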